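# Load the pickle press and ratchet it down three clicks

## Task

Tip the three garlic bulbs out of the steel scoop tray into the white crock of the pickle press and set the empty tray back down flat on the worktop. Then push the press lever down until you have felt exactly three clicks of its ratchet, no more (it cannot be backed up), and finish with your hand still bearing down on the lever there, while I fit the locking pin: do not let go. Leave the lemon, the onion, the salt shaker and the green-capped spice jar alone.

Things in the scene. Friction and masses are not known exactly. Their poses are not given: they have to be found in the camera images.
- crock_floor (a point): Middle of the inner floor of the press's white crock, 18 mm above the worktop. Crock: inside 150 mm across, outside 162 mm, rim 72 mm above this point, open upward. Press (steel base 250x150 mm) fixed to the worktop. z is up; +x points from the crock to the column with the lever's axle; the lever's grip lies toward -x.
- lever_axle (a point): Middle of the lever's level axle, 125 mm above the worktop, 120 mm along +x from the crock's middle. x and z axes as crock_floor; the axle runs along y. White press plate (120 mm across) hangs 42 mm below the lever, 120 mm from the axle; at the third click it is nearly level, just over the bulbs.
- lever: Press lever, steel shank with black grip. Origin on the axle; its -x axis runs along the shank to the grip, y is the axle. At the start the grip end stands 46 to 54 degrees above level; pushing it down works the ratchet. A spring lifts it (it stays up where it starts); from the first click on the pawl lets it go down only and carries the spring's push, about 3 N at the grip.
- lever_grip (a point): Middle of the lever's black round grip, on its centre line, 245 mm from the axle; the grip is 119 mm long along the lever and 23 to 27 mm thick. Push it down from above with closed fingertips, following its arc. Push at the grip: 0 to 4 N between clicks, climbs to 7 to 12 N over the last 20 mm before a click; then the pawl drops, the lever snaps on by about 5 mm and the push falls suddenly.
- carrier: Pawl carrier: steel arm with black clamp knob at the left end of the axle, holds the brass pawl. Origin on the axle. Clamped at a setting that varies, so clicks begin at varying lever angles. Angle between its x axis and the lever's x axis: near 0 with lever up, grows as it goes down; clicks 1 to 4 at about 0.56, 0.71, 0.86, 1.01 rad (37 mm of grip travel apart).
- tray: Steel scoop tray, about 0.3 kg: floor 160x118 mm, its top 5 mm above the underside, open lip at +x, side walls 32 mm high (18 mm near the lip), back wall 32 mm high at -x, straight black handle behind it. Origin under the middle of the floor, z up. The three garlic bulbs stand in it.
- tray_handle (a point): Middle of the tray's handle, 136 mm behind the tray's origin along -x and 31 mm above its underside. The handle runs along the tray's x axis, 100 mm long, 18 mm wide, 22 mm high; grip it across its width from above. Axes as tray.
- tray_lip (a point): Middle of the tray's open lip, 80 mm ahead of its origin along +x, 5 mm above the underside. Axes as tray.
- garlic_a_mid (a point): Middle of a garlic bulb, 48x50x51 mm, 24 g, loose in the tray; slides and rolls off when the lip is tipped down by 25 to 45 degrees.
- garlic_b_mid (a point): Middle of the second garlic bulb, same size.
- garlic_c_mid (a point): Middle of the third garlic bulb, same size, nearest the lip.
- lemon_island: Bystander: yellow lemon, 72x55x56 mm. Origin at its underside.
- onion_island: Bystander: brown onion, 85 mm across, 87 mm high. Origin at its underside.
- salt_shaker: Bystander: salt shaker with a grey cap, 44 mm across, 90 mm high. Origin at its underside.
- spice_jar: Bystander: spice jar with a green cap, 46 mm across, 106 mm high. Origin at its underside.
There are look-alikes about, which are no part of the job. What is shaped like the part that bears garlic_a_mid but red is not meant. What is shaped like the part that bears garlic_b_mid but turquoise is not meant.

How it is judged (in metres and radians):
On the way, in this order (a step that is already met when the one before it is completed fails the run):
1. all three bulbs tipped into the crock, the tray still in the hand (horizontal distance between each of garlic_a_mid, garlic_b_mid, garlic_c_mid and crock_floor below 0.075 m and z of each of garlic_a_mid, garlic_b_mid, garlic_c_mid in the frame of crock_floor below 0.065 m and height (world z) of tray above 0.04 m), for 0.1 s.
2. empty tray set down flat on the worktop and let go, lever still up (no click yet) (height (world z) of tray below 0.01 m and angle between tray's own z axis and vertical below 0.1 rad and contact force between the fingers and tray below 0.1 N and angle between the x axis of lever and the x axis of carrier, either way round below 0.49 rad), for 0.2 s.
At the end, for the whole second after the job is handed in: All three bulbs inside the crock below its rim; the tray flat on the worktop at rest (10 mm, 0.1 rad); the lever between the third and the fourth click (0.864 to 1.0 rad from the pawl carrier) with the fingers pressing on it with more than 0.5 N throughout the last second (horizontal distance between each of garlic_a_mid, garlic_b_mid, garlic_c_mid and crock_floor below 0.075 m and z of each of garlic_a_mid, garlic_b_mid, garlic_c_mid in the frame of crock_floor below 0.065 m and height (world z) of tray below 0.01 m and angle between tray's own z axis and vertical below 0.1 rad and linear speed of tray below 0.02 m/s and angle between the x axis of lever and the x axis of carrier, either way round between 0.864 and 1 rad and contact force between the fingers and lever above 0.5 N); the arm keeps its last pose, push and grip.
It fails at once if the lemon is moved by more than 30 mm (distance of lemon_island from where it was at the start of the episode above 0.03 m).
It fails at once if the onion is moved by more than 30 mm (distance of onion_island from where it was at the start of the episode above 0.03 m).
It fails at once if the salt shaker is moved by more than 30 mm (distance of salt_shaker from where it was at the start of the episode above 0.03 m).
It fails at once if the spice jar is moved by more than 30 mm (distance of spice_jar from where it was at the start of the episode above 0.03 m).
It also fails if it takes over 72 s, if anything falls off the work surface, if the arm or the gripper's body presses on something with over 40 N, if the wrist force passes 120 N, or if a joint passes its speed limit or range.

## Robot

A 6-joint arm with a two-finger parallel gripper is mounted at the origin on a cart in front of the work surface, level with it; the furniture and walls round the work are solid. World frame = base frame: x ahead of the robot, y to its left, z up, the work surface at z = 0. Lengths are in mm, angles in rad, forces in N, time in s.
With the tool pointing down it reaches from about 350 to 875 mm from the base axis. Payload 4.2 kg.
Tool frame: the origin (TCP) lies at the very end of the fingers, on their centre line; the grasp point (between the pads) lies 19 mm behind it (pinch_z is the distance from the TCP to the grasp point, in mm); z points along the fingers, y is the line along which they close (so a half turn about z gives the same grasp; the last joint's range is limited). The gripper opens to 85 mm and grips with 20 to 120 N. Pads are 22 mm wide; open, the fingers measure 114 mm over their backs; the gripper's body (76 mm by 85 mm) begins 54 mm behind the grasp point. The pads swing forward as they close: fully open they stand 13 mm farther back than shut.
Start: joints at [-0.956, 0.385, 0.008, 0, -1.194, -0.259], TCP at [217.727, -585.828, 231.312] pointing down, gripper open.
Joint ranges: [-3.14, 3.14], [-1.21, 2.06], [-1.07, 1.41], [-3.16, 2.05], [-2.99, -0.16], [-3.1, 3.1]. Speed limits (rad/s): [2.79, 2.79, 3.14, 3.14, 3.14, 3.14].

## Interface

Orientations are given as a unit quaternion [x, y, z, w].
In Python, from bench import * gives the robot as it stands.
- The arm moves only by the tool arm_command, never from a script. Its argument "steps" is one flat list of numbers, 4 for each row, row after row: the shift along the tool's x, y, z in m, then the turn about the tool's z in rad. In form: [tx, ty, tz, roll, tx, ty, tz, roll, ...]. A call has 1 to 20 rows; each row shifts and turns the commanded pose from where the row before left it, along the tool's axes as they then stand; what a row does not reach is not made up. A row lasts 1/8 s, in which the tool goes at most 62.5 mm and 10.7 degrees, less where a joint would pass 70% of its speed; a pose out of reach is approached as far as the arm can. A call with a gripper value outside its range is refused whole. "grip" is the finger opening in m, from 0 to 0.0854, set as the call begins (left out, the last holds). The fingers move at their own pace and stop on an object; the grip force is fixed at half the most. Time passes only in rows, so rows that do not move let the fingers close. It gives the time, the measured TCP pose, the force, the opening and the grip force at its end, in the units of the state.
- read_state(): the state, without advancing time (a new reading comes with each control period).
- get_image(name): name is "side" or "top"; returns the picture (400x640x3 uint8, red, green, blue); there is no depth.
- get_calibration(name): a dict with "camera_matrix" (3x3 intrinsics, pixels), "cam_to_world" (4x4, takes a point from camera to world coordinates). Camera axes: x right, y down, z forward; pixel columns grow to the right and rows downward; lengths in mm; the calibration is good to about 2 mm. A picture is of the moment at which its call begins. get_calibration takes no time and is no camera call.
- job_done(): hands the job in; it is judged then, once.
The state is a dict: "clock": time; "joints": joint angles; "joint_vel": joint speeds; "joint_efforts": joint torques, N m; "position": TCP position; "ee_rot": TCP orientation; "contact_force": force on the tool from outside, world axes, zero at the start; "wrist_torque": the same for the moment, N m; "gripper_width": finger opening in mm; "grasp_force": force on a finger pad.
Only numpy, scipy, OpenCV 4.12 (cv2) and the standard library are available. Lean on these libraries where they do the work, as an engineer would, in place of code of your own. Each camera call takes 0.05 s, during which the arm holds its last target. There are 200 camera calls.

## Working session

There is one attempt and no reset: what is moved stays moved. The work goes in short steps, Python scripts to look and compute and a tool call to move; the robot and the scene stay as the last step left them, time stands still between calls to the robot, and variables do not carry over. Pictures are saved under pics/ and viewed, at most 10 in all, crops included, and the job is handed in when it is done.

Besides the shell and the picture viewer there is one more tool, called after "Emit:" as name(argument=value, ...) on one line, values as JSON. arm_command: Moves the arm, as the interface text tells. Its arguments: {"type":"object","properties":{"steps":{"type":"array","items":{"type":"number"}},"grip":{"type":"number"}},"required":["steps"]}

```bash
mkdir -p pics; python3 - <<'E'
from bench import *
import cv2
for n in("side","top"):
    cv2.imwrite(f"pics/{n}0.png",get_image(n)[:,:,::-1]); c=get_calibration(n); print(n,c["camera_matrix"],c["cam_to_world"])
print(read_state())
E
```

```text
side [[363.27452801   0.         320.29828375]
 [  0.         363.27452801 201.08108779]
 [  0.           0.           1.        ]] [[-8.78382058e-01 -2.32790623e-01  4.17436805e-01  4.54824727e+01]
 [-4.77935032e-01  4.19019729e-01 -7.72010733e-01  9.11125939e+02]
 [ 4.80260239e-03 -8.77628049e-01 -4.79318206e-01  7.86476955e+02]
 [ 0.00000000e+00  0.00000000e+00  0.00000000e+00  1.00000000e+00]]
top [[440.71542213   0.         308.90468645]
 [  0.         440.71542213 201.53302314]
 [  0.           0.           1.        ]] [[ 1.65140457e-02 -9.74375715e-01  2.24319533e-01  2.90167129e+02]
 [-9.99860648e-01 -1.66412779e-02  1.32350229e-03 -4.56655011e+01]
 [ 2.44337520e-03 -2.24310130e-01 -9.74514749e-01  1.50774718e+03]
 [ 0.00000000e+00  0.00000000e+00  0.00000000e+00  1.00000000e+00]]
{'clock': 0.1, 'joints': array([-9.56434912e-01,  3.85459933e-01,  6.76681798e-03, -4.53602097e-04,
       -1.19399588e+00, -2.58602341e-01]), 'joint_vel': array([-0.0006046 , -0.0017244 ,  0.003692  ,  0.0008723 ,  0.00090079,
       -0.00120086]), 'joint_efforts': array([ 5.60558055e-04, -3.93318951e+01,  1.88929385e+01,  4.19785917e+00,
       -2.55585073e-03,  4.39337015e-06]), 'position': array([ 217.52910285, -585.36600994,  230.34181301]), 'ee_rot': array([-1.76860554e-01,  9.84235442e-01,  9.46731919e-04, -2.09020172e-04]), 'contact_force': array([ 0.12215559,  0.25492973, -0.24825797]), 'wrist_torque': array([-0.01476212,  0.00576434, -0.03516674]), 'grasp_force': 0.0, 'gripper_width': 85.29122685764344}
```

View pics/side0.png

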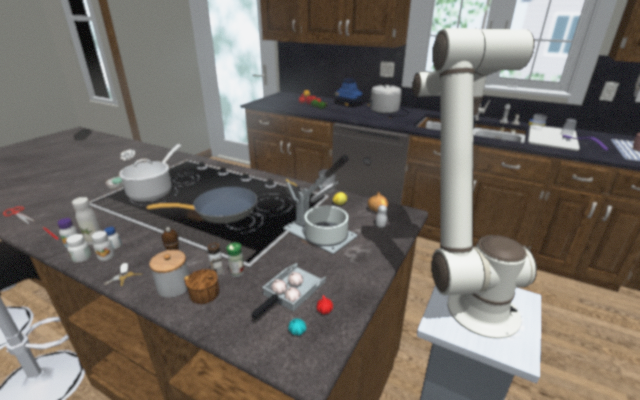

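View pics/top0.png

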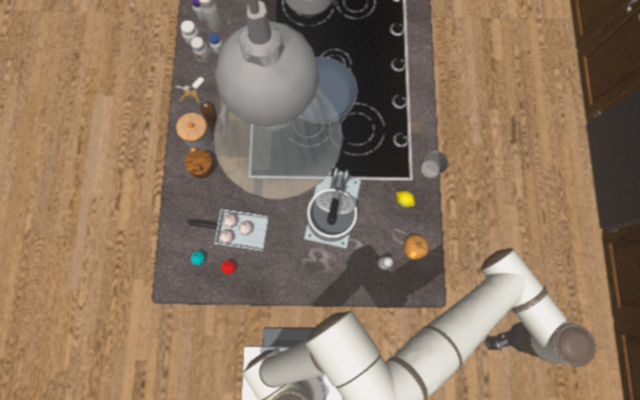

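Side view: the garlic tray is at about (292,285) with its handle to (268,303), the crock at (326,225) and the lever grip at (335,172). Top view: the tray is at (240,228) and the crock at (332,213). Possible confusions for the bulbs are the red one at (228,267) and the turquoise one at (198,258), both rejected. I choose the three white bulbs in the tray at (230,220), (246,228) and (226,237).

```bash
python3 - <<'E'
import cv2,numpy as np
t=cv2.imread("pics/top0.png")[160:285,180:345]; s=cv2.imread("pics/side0.png")[140:330,240:405]
a=cv2.resize(t,None,fx=4.8,fy=4.8,interpolation=cv2.INTER_CUBIC); b=cv2.resize(s,None,fx=3.1,fy=3.1,interpolation=cv2.INTER_CUBIC)
cv2.imwrite("pics/tc.png",a); cv2.imwrite("pics/sc.png",b)
E
```

```text
(no output)
```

View pics/tc.png

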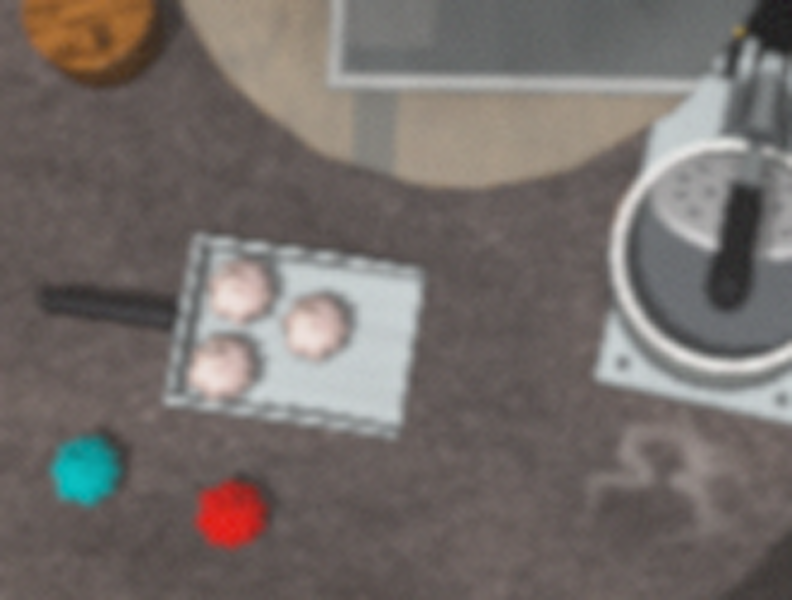

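View pics/sc.png

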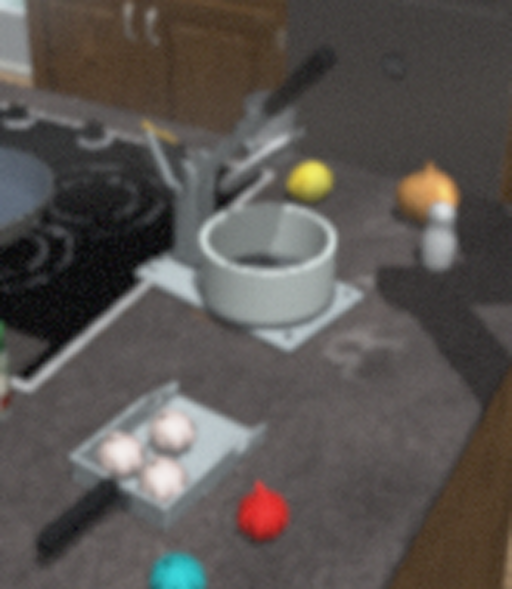

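The crops confirm three pale bulbs in the steel tray, with the handle to the left in the top view (+y). The lever grip rises over the crock, and its tip is at top px (332,221) and side px (345,158). Next I measure with masks and rays.

```bash
cat > h.py <<'E'
import numpy as np,cv2
from bench import *
def ray(n,p):
    c=get_calibration(n);K=np.array(c["camera_matrix"]);T=np.array(c["cam_to_world"])
    d=T[:3,:3]@np.linalg.solve(K,[p[0],p[1],1.]);return T[:3,3],d/np.linalg.norm(d)
def plane(n,p,z):
    o,d=ray(n,p);return o+d*(z-o[2])/d[2]
def tri(pt,ps):
    o1,d1=ray("top",pt);o2,d2=ray("side",ps)
    t=np.linalg.lstsq(np.c_[d1,-d2],o2-o1,rcond=None)[0];a=o1+t[0]*d1;b=o2+t[1]*d2
    return (a+b)/2,np.linalg.norm(a-b)
def proj(n,X):
    c=get_calibration(n);T=np.linalg.inv(np.array(c["cam_to_world"]));q=np.array(c["camera_matrix"])@(T[:3,:3]@np.asarray(X)+T[:3,3]);return q[:2]/q[2]
E
python3 - <<'E'
from h import *
np.set_printoptions(precision=1,suppress=True)
t=cv2.imread("pics/top0.png").astype(int);b,g,r=t[...,0],t[...,1],t[...,2]
def blobs(m,x0,x1,y0,y1,amin):
    w=np.zeros(m.shape,np.uint8);w[y0:y1,x0:x1]=m[y0:y1,x0:x1]
    for c in cv2.findContours(w,cv2.RETR_EXTERNAL,cv2.CHAIN_APPROX_NONE)[0]:
        if cv2.contourArea(c)>amin: yield c
for nm,m,reg,a in [("tray",(g>140),(205,275,200,255),300),("handle",(r<62)&(g<62),(180,217,212,236),30),("bulb",(r>185)&(r-b>5),(205,275,200,255),20),("crock",(r>165),(300,365,180,250),100),("grip",(r<55),(322,345,190,228),30)]:
    for c in blobs(m,*reg,a):
        R=cv2.minAreaRect(c);x=cv2.boundingRect(c);print(nm,cv2.contourArea(c),R,x)
        if nm=="tray":print([plane("top",p,20)[:2] for p in cv2.boxPoints(R)])
        if nm=="handle":print([plane("top",p,42)[:2] for p in cv2.boxPoints(R)])
        if nm=="bulb":print(plane("top",R[0],30))
        if nm=="crock":
            e=cv2.fitEllipse(cv2.convexHull(c));print(e,plane("top",e[0],90))
for pt,ps in [((331.7,221.5),(345,158)),((335.2,198.5),(328,175))]: print(tri(pt,ps))
# base corners, z~6?
for p in [(304.5,239),(357,179)]: print(plane("top",p,8))
# grip/handle by hand
print(plane("top",(188.5,222),42),plane("top",(215.5,225),42))
E
```

```text
tray 1408.5 ((240.95997619628906, 229.7799835205078), (49.63890075683594, 35.49676513671875), 8.130102157592773) (214, 210, 54, 41)
[array([480.1, 275.8]), array([602. , 266.4]), array([580.2,  96. ]), array([459.1, 108.4])]
handle 37.5 ((202.0, 222.0), (4.0, 26.0), 90.0) (189, 220, 27, 5)
[array([556.6, 360.2]), array([558.1, 272.5]), array([544.4, 271.6]), array([543. , 359.2])]
bulb 67.5 ((225.0, 237.5), (9.0, 10.0), 90.0) (220, 233, 11, 10)
[500.9 237.5  30. ]
bulb 74.0 ((244.0, 229.0), (10.0, 10.0), 90.0) (239, 224, 11, 11)
[531.  174.8  30. ]
bulb 77.0 ((229.0, 221.5), (11.0, 10.0), 90.0) (224, 216, 11, 12)
[555.9 227.1  30. ]
crock 184.0 ((326.1853942871094, 237.19662475585938), (42.57339859008789, 11.692694664001465), 12.994616508483887) (305, 227, 43, 21)
((326.37933349609375, 236.66571044921875), (17.947315216064453, 48.32406234741211), 103.72449493408203) [ 500.6 -102.3   90. ]
crock 144.5 ((353.0, 188.0), (16.0, 12.0), 90.0) (347, 180, 13, 17)
((352.9462890625, 186.74148559570312), (12.358668327331543, 20.968456268310547), 9.583457946777344) [ 669.5 -189.4   90. ]
crock 334.5 ((328.54931640625, 211.66851806640625), (54.90717315673828, 45.22382736206055), 47.121097564697266) (307, 180, 50, 58)
((331.8758544921875, 208.60545349121094), (50.34120559692383, 58.46250534057617), 179.89784240722656) [ 593.9 -119.7   90. ]
grip 95.5 ((333.2759704589844, 211.3402862548828), (6.763644218444824, 24.22028923034668), 14.931416511535645) (328, 199, 10, 25)
(array([ 504.7, -106.4,  339.9]), np.float64(0.42058573860637516))
(array([ 582. , -123. ,  256.6]), np.float64(13.669272711882513))
[503.5 -30.7   8. ]
[ 720.  -212.2    8. ]
[549.8 361.4  42. ] [541.1 269.7  42. ]
```

```bash
cat >> h.py <<'E'
from scipy.spatial.transform import Rotation as R
def togo(*tg):
    s=read_state();M=R.from_quat(s["ee_rot"]).as_matrix();p=np.array(s["position"]);
    print("t",s["clock"],"p",p.round(1),"F",np.round(s["contact_force"],1),"yaw y",np.degrees(np.arctan2(M[1,1],M[0,1])).round(1),"tilt",np.degrees(np.arccos(-M[2,2])).round(2))
    for t in tg:
        print("->",t,(M.T@(np.array(t)-p)).round(1));p=np.array(t)
E
python3 - <<'E'
from h import *
np.set_printoptions(precision=1,suppress=True)
print(plane("top",(332,213.4),90),plane("side",(326.5,218.4),90))
for p in [(405,199),(416,247),(387,263)]: print(plane("top",p,40))
togo()
E
```

```text
[ 577.9 -120.2   90. ] [ 568.6 -105.    90. ]
[ 642.5 -372.5   40. ]
[ 478.3 -403.9   40. ]
[ 423.5 -305.8   40. ]
t 0.1 p [ 217.5 -585.4  230.3] F [ 0.1  0.3 -0.2] yaw y 110.4 tilt 0.11
```

Emit:
arm_command(steps=[0, 0, 0, -0.182, 0, 0, 0, -0.182, 0, 0, 0, -0.182, 0, 0, 0, -0.182, 0, 0, 0, -0.182, 0, 0, 0, -0.18], grip=0.085)

```text
clock: 0.85
position: [217.6, -585.5, 230.6]
ee_rot: [-0.664, 0.748, 0.001, 0.0]
contact_force: [-0.1, -0.5, -0.3]
gripper_width: 84.7
grasp_force: 0.0
```

```bash
python3 - <<'E'
from h import *
togo((380,-200,230),(400,100,230),(545,315,150),(545,315,12))
E
```

```text
t 0.85 p [ 217.6 -585.5  230.6] F [-0.1 -0.5 -0.3] yaw y 173.2 tilt 0.08
-> (380, -200, 230) [-402.1 -115.4    1. ]
-> (400, 100, 230) [-300.2   15.8    0.4]
-> (545, 315, 150) [-230.6 -118.4   80.2]
-> (545, 315, 12) [ 2.00e-01 -1.00e-01  1.38e+02]
```

Emit:
arm_command(steps=[-0.04, -0.0115, 0, 0, -0.04, -0.0115, 0, 0, -0.04, -0.0115, 0, 0, -0.04, -0.0115, 0, 0, -0.04, -0.0115, 0, 0, -0.04, -0.0115, 0, 0, -0.04, -0.0115, 0, 0, -0.04, -0.0115, 0, 0, -0.04, -0.0115, 0, 0, -0.04, -0.0115, 0, 0, -0.043, 0.002, 0, 0, -0.043, 0.002, 0, 0, -0.043, 0.002, 0, 0, -0.043, 0.002, 0, 0, -0.043, 0.002, 0, 0, -0.043, 0.002, 0, 0, -0.043, 0.002, 0, 0])

```text
clock: 2.98
position: [404.9, 98.5, 231.2]
ee_rot: [-0.662, 0.75, 0.0, -0.0]
contact_force: [0.2, 0.5, 0.5]
gripper_width: 84.9
grasp_force: 0.0
```

Emit:
arm_command(steps=[-0.0385, -0.0197, 0.013, 0, -0.0385, -0.0197, 0.013, 0, -0.0385, -0.0197, 0.013, 0, -0.0385, -0.0197, 0.013, 0, -0.0385, -0.0197, 0.013, 0, -0.0385, -0.0197, 0.013, 0, 0, 0, 0, 0, 0, 0, 0, 0])

```text
clock: 3.98
position: [550.9, 311.0, 152.7]
ee_rot: [-0.662, 0.75, 0.0, -0.001]
contact_force: [0.2, -0.3, 0.5]
gripper_width: 85.1
grasp_force: 0.0
```

```bash
python3 - <<'E'
from h import *
a=get_image("side")[:,:,::-1];b=get_image("top")[:,:,::-1]
A=cv2.resize(a[140:340,220:380],None,fx=3,fy=3,interpolation=2);B=cv2.resize(b[165:285,180:340],None,fx=3,fy=3,interpolation=2)
cv2.imwrite("pics/s1full.png",a);cv2.imwrite("pics/t1full.png",b)
C=np.zeros((600,800,3),np.uint8);C[:600,:480]=A[:600,:480];C[:360,480:800]=B[:360,:320];cv2.imwrite("pics/c1.png",C)
s=cv2.imread("pics/side0.png").astype(int)
print(s[215:225:3,296:360:2].sum(2)//3)
togo((545,315,12))
E
```

```text
[[ 65  98 103 108 162 201 128 115 119 123 127 128 129 130 129 131 138 156
  154 150 147 138 128 118 117 191 145  92  92  93  94  95]
 [ 65 101 101 107 154 195 123 117 119 125 127 129 129 129 128 131 157 159
  156 148 142 136 124 111 115 193 153  93  87  87  89  86]
 [ 93 103  99 102 114 177 190 138 123 123 123 120 113 109 107 117 139 146
  146 143 139 133 126 123 179 201 117  89  89  88  94  92]
 [145 112 100 100  99 106 142 184 179 137 105  78  73  74  64  66  76 103
  108 112 125 157 195 200 177 146 102  90  89  89  91  94]]
t 4.075 p [551.  310.8 153.9] F [-0.5 -0.5  0.4] yaw y 172.8 tilt 0.01
-> (545, 315, 12) [ -3.4   6.5 141.9]
```

View pics/c1.png

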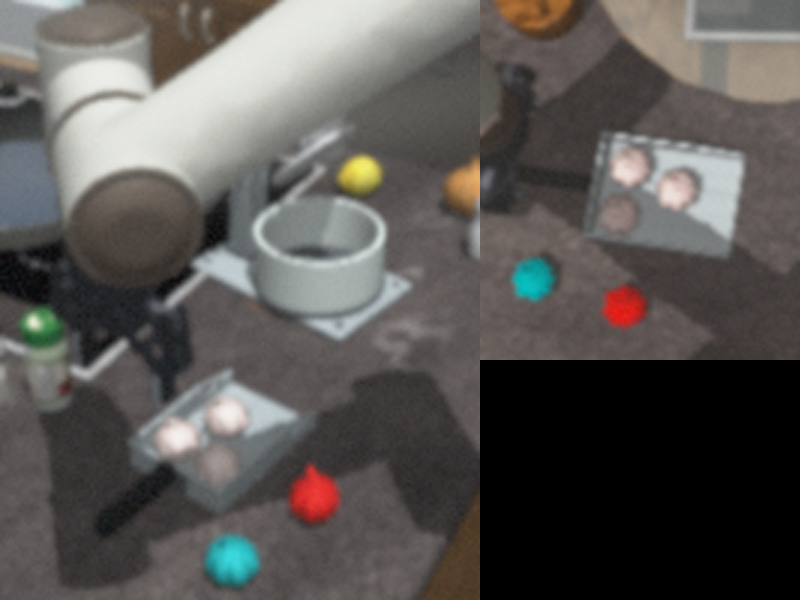

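The side crop shows the gripper open behind the tray, with its fingers at crop (170,350). The three bulbs are still in the tray, the crock rim is centred at (318,232), and the green jar at (45,350) is clear. I check that the two cameras agree before descending.

```bash
python3 - <<'E'
from h import *
np.set_printoptions(precision=1,suppress=True)
print(proj("side",(578,-120,90)))
s=cv2.imread("pics/side0.png").astype(int);t=cv2.imread("pics/top0.png").astype(int)
def cen(im,f):
    m=f(im[...,0],im[...,1],im[...,2]).astype(np.uint8);n,l,st,c=cv2.connectedComponentsWithStats(m);return [c[i] for i in range(1,n) if st[i,4]>40],
for nm,f in [("red",lambda b,g,r:(r>150)&(g<70)&(b<70)),("turq",lambda b,g,r:(r<80)&(g>130)&(b>130)),("yel",lambda b,g,r:(r>180)&(g>170)&(b<90))]:
    a=cen(t,f)[0];b=cen(s,f)[0];print(nm,a,b)
    for p in a:
        for q in b:
            print(tri(p,q))
# rim circle prediction in side
for c in [(578,-120),(569,-105),(573,-112)]:
    P=np.array([proj("side",(c[0]+81*np.cos(k),c[1]+81*np.sin(k),90)) for k in np.linspace(0,6.28,60)]);Q=np.array([proj("top",(c[0]+81*np.cos(k),c[1]+81*np.sin(k),90)) for k in np.linspace(0,6.28,60)])
    print(P.min(0),P.max(0),Q.min(0),Q.max(0))
E
```

```text
[326.1 215.9]
red [array([227.2, 267.1])] [array([324.8, 304.6])]
(array([401.4, 224.7,  26.1]), np.float64(2.1558052379612893))
turq [array([196.7, 257.9])] [array([297.3, 325.6])]
(array([429.9, 328.5,  25.9]), np.float64(2.516284528356027))
yel [array([405.4, 198.8])] []
[304.4 205.3] [347.9 227.7] [307.3 189.5] [356.6 237.9]
[304.4 207.5] [348.4 230.5] [302.6 192. ] [352.1 240.5]
[304.4 206.4] [348.2 229.2] [304.8 190.9] [354.2 239.3]
```

Emit:
arm_command(steps=[-0.0034, 0.0065, 0, 0, 0, 0, 0.03, 0, 0, 0, 0.03, 0, 0, 0, 0.03, 0, 0, 0, 0.03, 0, 0, 0, 0.02, 0, 0, 0, 0, 0])

```text
clock: 4.95
position: [544.2, 314.9, 12.4]
ee_rot: [-0.661, 0.75, 0.0, -0.002]
contact_force: [-0.3, 0.4, 0.2]
gripper_width: 85.0
grasp_force: 0.0
```

```bash
python3 - <<'E'
from h import *
togo((545,315,12))
a=get_image("side")[:,:,::-1];b=get_image("top")[:,:,::-1]
A=cv2.resize(a[230:330,230:310],None,fx=5,fy=5,interpolation=2);B=cv2.resize(b[200:260,170:270],None,fx=4,fy=4,interpolation=2)
C=np.zeros((500,800,3),np.uint8);C[:500,:400]=A;C[:240,400:800]=B;cv2.imwrite("pics/c2.png",C)
E
```

```text
t 4.95 p [544.2 314.9  12.4] F [-0.3  0.4  0.2] yaw y 172.8 tilt 0.18
-> (545, 315, 12) [-0.2 -0.8  0.4]
```

View pics/c2.png

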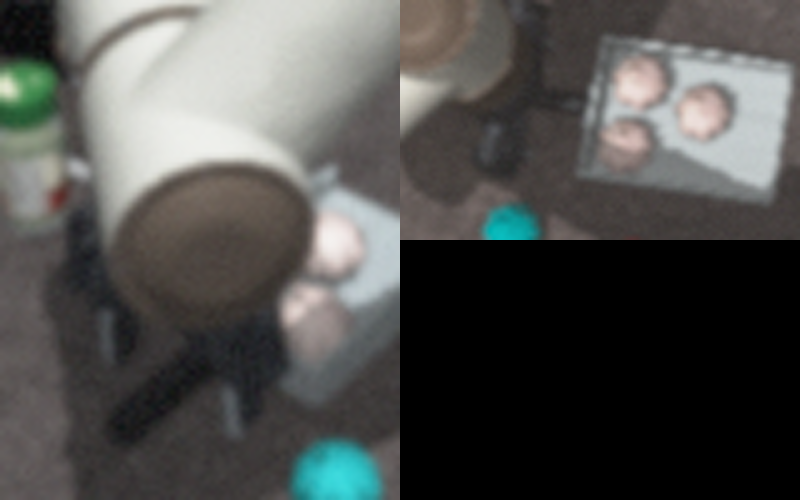

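The fingers at crop (118,335) and (235,405) straddle the handle. I close on it and lift 30 mm.

Emit:
arm_command(steps=[0, 0, 0, 0, 0, 0, 0, 0, 0, 0, 0, 0, 0, 0, 0, 0, 0, 0, 0, 0, 0, 0, 0, 0], grip=0.0)

```text
clock: 5.8
position: [545.8, 316.0, 13.8]
ee_rot: [-0.662, 0.75, -0.0, 0.0]
contact_force: [0.1, 0.2, 2.6]
gripper_width: 17.1
grasp_force: 60.6
```

Emit:
arm_command(steps=[0, 0, -0.005, 0, 0, 0, -0.01, 0, 0, 0, -0.01, 0, 0, 0, -0.01, 0, 0, 0, 0, 0, 0, 0, 0, 0])

```text
clock: 6.55
position: [545.1, 315.6, 48.2]
ee_rot: [-0.661, 0.75, 0.0, -0.0]
contact_force: [0.4, -0.2, -4.4]
gripper_width: 17.0
grasp_force: 59.6
```

```bash
python3 - <<'E'
from h import *
togo();s=read_state();print(s["wrist_torque"],s["grasp_force"])
a=get_image("side")[:,:,::-1];b=get_image("top")[:,:,::-1]
cv2.imwrite("pics/t3.png",b)
A=cv2.resize(a[200:330,220:340],None,fx=4,fy=4,interpolation=2);B=cv2.resize(b[190:270,180:260],None,fx=4,fy=4,interpolation=2)
C=np.zeros((520,800,3),np.uint8);C[:520,:480]=A;C[:320,480:800]=B;cv2.imwrite("pics/c3.png",C)
E
```

```text
t 6.55 p [545.1 315.6  48.2] F [ 0.4 -0.2 -4.4] yaw y 172.8 tilt 0.02
[ 0.44537436 -0.0559936  -0.00274109] 59.64965522289276
```

View pics/c3.png

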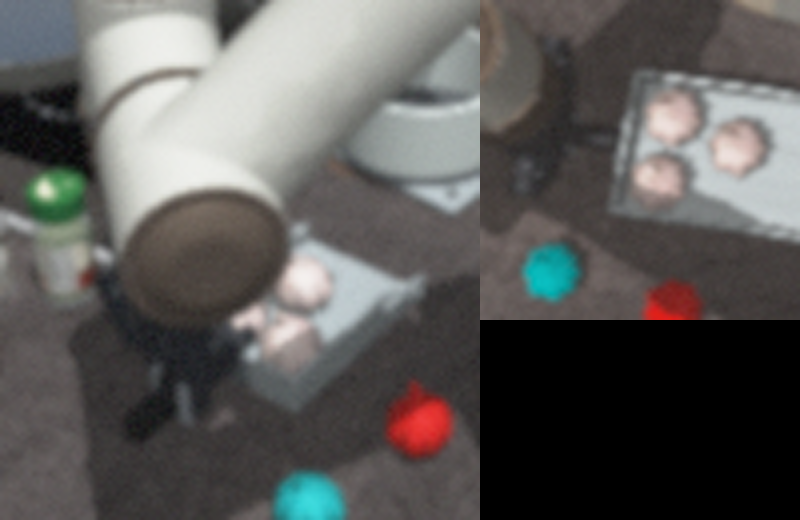

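The tray is held level: the force is 4.4 N, the moment fits its weight, and all three bulbs are still in it at crop (300,280). I now raise it and carry it to the crock in gentle ramps. The tool's x axis already runs along the tray heading.

Emit:
arm_command(steps=[0, 0, -0.005, 0, 0, 0, -0.01, 0, 0, 0, -0.015, 0, 0, 0, -0.018, 0, 0, 0, -0.018, 0, 0, 0, -0.012, 0, 0, 0, -0.006, 0, 0.004, -0.002, 0, 0, 0.008, -0.003, 0, 0, 0.012, -0.005, 0, 0, 0.016, -0.006, 0, 0, 0.018, -0.007, 0, 0, 0.018, -0.007, 0, 0, 0.018, -0.007, 0, 0, 0.018, -0.007, 0, 0, 0.016, -0.007, 0, 0, 0.014, -0.006, 0, 0, 0.012, -0.006, 0, 0, 0.01, -0.005, 0, 0, 0.008, -0.004, 0, 0])

```text
clock: 9.15
position: [595.6, 135.6, 132.3]
ee_rot: [-0.662, 0.75, 0.0, -0.0]
contact_force: [-0.5, -0.2, -3.4]
gripper_width: 17.0
grasp_force: 59.7
```

```bash
python3 - <<'E'
from h import *
togo((598,117,104))
a=get_image("side")[:,:,::-1];b=get_image("top")[:,:,::-1]
A=cv2.resize(a[130:280,240:360],None,fx=4,fy=4,interpolation=2);B=cv2.resize(b[170:260,270:350],None,fx=4,fy=4,interpolation=2)
C=np.zeros((600,800,3),np.uint8);C[:600,:480]=A;C[:360,480:800]=B;cv2.imwrite("pics/c4.png",C)
E
```

```text
t 9.15 p [595.6 135.6 132.3] F [-0.5 -0.2 -3.4] yaw y 172.8 tilt 0.0
-> (598, 117, 104) [18.1 -4.7 28.3]
```

View pics/c4.png

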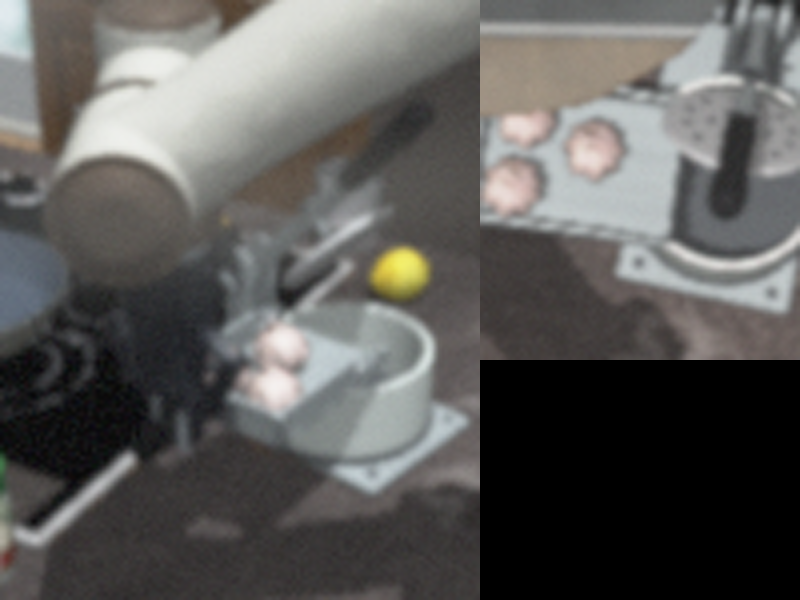

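Top crop: the lip at x≈672 is already past the crock's near rim, and all three bulbs are still in the tray. The tool can't tilt, so the tray has to pivot in the pinch under its own weight. To do that I need to know whether the opening setting softens the grip.

Emit:
arm_command(steps=[0, 0, 0, 0, 0, 0, 0, 0], grip=0.012)

```text
clock: 9.5
position: [595.3, 136.5, 132.3]
ee_rot: [-0.662, 0.75, 0.0, 0.0]
contact_force: [-0.1, -0.4, -3.4]
gripper_width: 17.1
grasp_force: 59.6
```

Emit:
arm_command(steps=[0, 0, 0, 0], grip=0.015)

```text
clock: 9.62
position: [595.3, 136.5, 132.3]
ee_rot: [-0.662, 0.75, 0.0, 0.0]
contact_force: [-0.0, -0.2, -3.6]
gripper_width: 17.0
grasp_force: 59.7
```

Emit:
arm_command(steps=[0.008, -0.001, 0, 0, 0.01, -0.002, 0, 0, 0.002, -0.001, 0.008, 0, 0, 0, 0.01, 0, 0, 0, 0.006, 0, 0, 0, 0, 0])

```text
clock: 10.38
position: [596.4, 115.7, 107.3]
ee_rot: [-0.662, 0.75, 0.0, -0.001]
contact_force: [-0.2, 0.4, -3.1]
gripper_width: 16.9
grasp_force: 59.6
```

Emit:
arm_command(steps=[0, 0, 0, 0], grip=0.016)

```text
clock: 10.5
position: [597.1, 116.0, 108.4]
ee_rot: [-0.662, 0.75, -0.0, 0.0]
contact_force: [0.4, -0.5, -3.4]
gripper_width: 16.7
grasp_force: 59.7
```

Emit:
arm_command(steps=[0, 0, 0.003, 0], grip=0.0164)

```text
clock: 10.62
position: [597.3, 116.1, 105.8]
ee_rot: [-0.662, 0.75, -0.0, 0.001]
contact_force: [0.4, -0.8, -3.8]
gripper_width: 17.1
grasp_force: 59.7
```

Emit:
arm_command(steps=[0, 0, 0, 0], grip=0.0166)

```text
clock: 10.75
position: [596.7, 115.8, 105.2]
ee_rot: [-0.662, 0.75, 0.0, -0.0]
contact_force: [-0.7, 0.3, -3.3]
gripper_width: 17.1
grasp_force: 59.7
```

Emit:
arm_command(steps=[0, 0, 0.002, 0], grip=0.0168)

```text
clock: 10.88
position: [597.1, 115.9, 103.7]
ee_rot: [-0.662, 0.75, -0.0, 0.0]
contact_force: [-0.7, 1.9, -0.4]
gripper_width: 16.9
grasp_force: 60.0
```

Emit:
arm_command(steps=[0, 0, 0.002, 0], grip=0.0169)

```text
clock: 11.0
position: [597.4, 116.1, 102.2]
ee_rot: [-0.662, 0.75, -0.0, 0.0]
contact_force: [-1.4, 2.6, 2.5]
gripper_width: 17.2
grasp_force: 55.5
```

The grip force starts to soften at a 16.9 mm setting, and the tray now bears on the rim. I back off the press a little and soften in fine steps.

Emit:
arm_command(steps=[0, 0, -0.002, 0], grip=0.01695)

```text
clock: 11.12
position: [597.1, 115.9, 103.8]
ee_rot: [-0.662, 0.75, -0.0, 0.0]
contact_force: [-0.7, -0.2, -1.7]
gripper_width: 17.5
grasp_force: 52.5
```

Emit:
arm_command(steps=[0, 0, 0, 0], grip=0.017)

```text
clock: 11.25
position: [597.1, 115.9, 103.6]
ee_rot: [-0.662, 0.75, -0.0, 0.0]
contact_force: [-0.7, 0.8, -1.5]
gripper_width: 17.4
grasp_force: 50.2
```

Emit:
arm_command(steps=[0, 0, 0, 0], grip=0.0174)

```text
clock: 11.38
position: [597.1, 115.9, 103.5]
ee_rot: [-0.662, 0.75, -0.0, 0.0]
contact_force: [-0.3, 0.8, -0.7]
gripper_width: 18.1
grasp_force: 30.2
```

Emit:
arm_command(steps=[0.001, 0, -0.006, 0, 0.002, 0, -0.006, 0], grip=0.0175)

```text
clock: 11.62
position: [596.2, 112.5, 115.2]
ee_rot: [-0.661, 0.75, 0.0, -0.0]
contact_force: [0.6, -0.1, -2.3]
gripper_width: 17.6
grasp_force: 24.8
```

```bash
python3 - <<'E'
from h import *
togo();s=read_state();print(s["wrist_torque"],s["grasp_force"])
E
```

```text
t 11.625 p [596.2 112.5 115.2] F [ 0.6 -0.1 -2.3] yaw y 172.8 tilt 0.05
[ 0.39644356 -0.0214075   0.01236404] 24.793618619441986
```

Emit:
arm_command(steps=[0, 0, 0, 0], grip=0.0177)

```text
clock: 11.75
position: [596.5, 112.5, 115.9]
ee_rot: [-0.661, 0.75, -0.0, 0.0]
contact_force: [-0.8, -0.9, -2.8]
gripper_width: 18.1
grasp_force: 14.9
```

Emit:
arm_command(steps=[0.002, 0, -0.007, 0, 0.002, 0, -0.007, 0, 0, 0, 0, 0])

```text
clock: 12.12
position: [596.2, 108.7, 130.2]
ee_rot: [-0.661, 0.75, -0.0, 0.0]
contact_force: [0.4, 0.5, -1.4]
gripper_width: 17.9
grasp_force: 14.9
```

```bash
python3 - <<'E'
from h import *
togo();s=read_state();print(s["wrist_torque"],s["grasp_force"])
a=get_image("side")[:,:,::-1];b=get_image("top")[:,:,::-1]
A=cv2.resize(a[130:280,240:360],None,fx=4,fy=4,interpolation=2);B=cv2.resize(b[170:260,270:350],None,fx=4,fy=4,interpolation=2)
C=np.zeros((600,800,3),np.uint8);C[:600,:480]=A;C[:360,480:800]=B;cv2.imwrite("pics/c5.png",C)
E
```

```text
t 12.125 p [596.2 108.7 130.2] F [ 0.4  0.5 -1.4] yaw y 172.8 tilt 0.06
[ 0.08952868  0.07475695 -0.0412987 ] 14.88546073436737
```

View pics/c5.png

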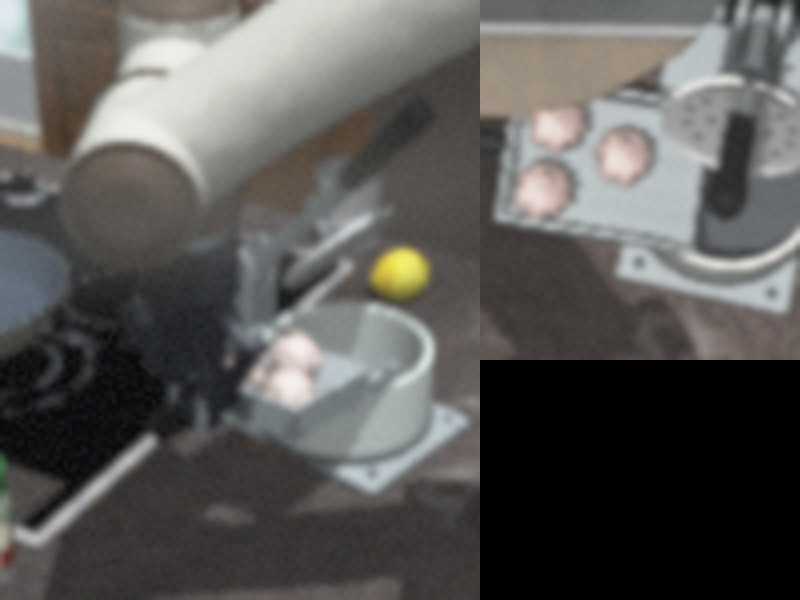

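It works: the tray now rides on the rim with the wrist moment down to 0.09 N m, and its lip sits inside the crock at top crop (700,190). I continue the handle along the pivot arc.

Emit:
arm_command(steps=[0.003, 0, -0.0075, 0, 0.003, 0, -0.0075, 0, 0.003, 0, -0.0075, 0, 0.0035, 0, -0.007, 0, 0.0035, 0, -0.007, 0, 0.0035, 0, -0.007, 0, 0.004, 0, -0.007, 0])

```text
clock: 13.1
position: [593.0, 85.2, 180.2]
ee_rot: [-0.662, 0.75, 0.0, -0.0]
contact_force: [-0.4, 0.0, -2.3]
gripper_width: 17.6
grasp_force: 14.9
```

Emit:
arm_command(steps=[0.005, 0, -0.0066, 0, 0.005, 0, -0.0066, 0, 0.0055, 0, -0.0062, 0, 0.0055, 0, -0.0062, 0, 0.006, 0, -0.0057, 0, 0.006, 0, -0.0057, 0])

```text
clock: 13.85
position: [588.8, 52.3, 217.2]
ee_rot: [-0.662, 0.75, 0.0, -0.0]
contact_force: [0.1, -0.3, -1.9]
gripper_width: 17.7
grasp_force: 15.3
```

```bash
python3 - <<'E'
from h import *
togo();s=read_state();print(s["wrist_torque"],s["grasp_force"])
a=get_image("side")[:,:,::-1];b=get_image("top")[:,:,::-1]
A=cv2.resize(a[130:280,240:360],None,fx=4,fy=4,interpolation=2);B=cv2.resize(b[170:260,270:350],None,fx=4,fy=4,interpolation=2)
C=np.zeros((600,800,3),np.uint8);C[:600,:480]=A;C[:360,480:800]=B;cv2.imwrite("pics/c6.png",C)
E
```

```text
t 13.85 p [588.8  52.3 217.2] F [ 0.1 -0.3 -1.9] yaw y 172.8 tilt 0.01
[ 0.4467812  -0.01852459 -0.01355217] 15.266652703285217
```

View pics/c6.png

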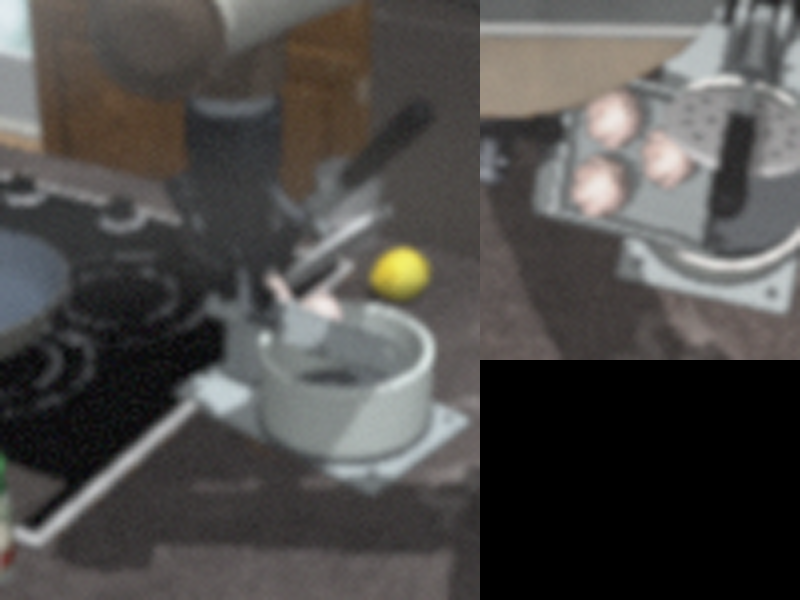

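The tray is tipped about 35° with all three bulbs still in it at top crop (610,118), (600,185) and (665,158). I tip further and shift slightly away from the plate.

Emit:
arm_command(steps=[0.005, 0.002, -0.005, 0, 0.005, 0.002, -0.005, 0, 0.006, 0.002, -0.005, 0, 0.006, 0.001, -0.005, 0, 0, 0, 0, 0, 0, 0, 0, 0], grip=0.01775)

```text
clock: 14.7
position: [579.9, 31.8, 237.7]
ee_rot: [-0.661, 0.75, -0.001, 0.001]
contact_force: [1.5, 2.6, 0.5]
gripper_width: 17.9
grasp_force: 22.5
```

```bash
cat > look.py <<'E'
from h import *
import sys
togo();s=read_state();print(s["wrist_torque"],s["grasp_force"])
a=get_image("side")[:,:,::-1];b=get_image("top")[:,:,::-1]
A=cv2.resize(a[130:280,240:360],None,fx=4,fy=4,interpolation=2);B=cv2.resize(b[170:260,270:350],None,fx=4,fy=4,interpolation=2)
C=np.zeros((600,800,3),np.uint8);C[:600,:480]=A;C[:360,480:800]=B;cv2.imwrite(sys.argv[1],C)
def pink(im,x0,x1,y0,y1):
    w=im.astype(int);m=((w[...,2]>150)&(w[...,2]-w[...,0]>12)&(w[...,2]-w[...,0]<70)&(w[...,1]>120)).astype(np.uint8);k=np.zeros_like(m);k[y0:y1,x0:x1]=m[y0:y1,x0:x1]
    n,l,st,c=cv2.connectedComponentsWithStats(k);print([(c[i].round(1).tolist(),int(st[i,4])) for i in range(1,n) if st[i,4]>8])
pink(b,270,370,190,250);pink(a,290,360,180,240)
E
python3 look.py pics/c7.png
```

```text
t 14.7 p [579.9  31.8 237.7] F [1.5 2.6 0.5] yaw y 172.8 tilt 0.12
[ 1.03571354 -0.53668002  0.05946077] 22.510167360305786
[([282.1, 193.0], 188), ([311.3, 200.7], 140), ([343.0, 221.8], 226)]
[([331.5, 223.0], 23)]
```

```bash
python3 - <<'E'
from h import *
np.set_printoptions(precision=0,suppress=True)
def pk(im,ox,oy,nm):
    w=im.astype(int);m=((w[...,2]>120)&(w[...,2]-w[...,0]>12)&(w[...,2]-w[...,0]<70)&(w[...,1]>90)&(abs(w[...,1]-w[...,0])<14)).astype(np.uint8)
    n,l,st,c=cv2.connectedComponentsWithStats(m);print(nm,[((c[i]+[ox,oy]).round(1).tolist(),st[i,2:].tolist()) for i in range(1,n) if st[i,4]>8])
for f in ("c5","c6","c7"):
    C=cv2.imread(f"pics/{f}.png");A=C[:600:1,:480];B=C[:360,480:]
    A=cv2.resize(A,(120,150),interpolation=cv2.INTER_AREA);B=cv2.resize(B,(80,90),interpolation=cv2.INTER_AREA)
    pk(B,270,170,f+" top");pk(A,240,130,f+" side")
for z in (60,120,160): print(plane("top",(311.3,200.7),z),plane("top",(343,221.8),z))
E
```

```text
c5 top [([287.3, 179.7], [42, 3, 58]), ([317.1, 181.9], [9, 7, 21]), ([290.0, 186.2], [7, 9, 23]), ([305.9, 190.2], [12, 7, 16]), ([288.6, 200.5], [25, 14, 141]), ([305.5, 208.5], [14, 14, 143]), ([285.1, 217.1], [15, 14, 153]), ([327.7, 255.0], [10, 9, 33])]
c5 side [([286.1, 132.0], [16, 6, 67]), ([311.5, 220.6], [17, 16, 112]), ([240.6, 264.8], [3, 7, 11])]
c6 top [([282.2, 181.3], [24, 10, 61]), ([314.7, 181.1], [17, 7, 27]), ([302.3, 198.1], [21, 19, 176]), ([276.8, 197.9], [8, 2, 9]), ([315.8, 209.8], [13, 14, 118]), ([299.4, 216.3], [14, 15, 153]), ([323.4, 251.6], [10, 8, 33])]
c6 side [([309.5, 201.2], [4, 5, 12]), ([320.4, 204.6], [9, 5, 14]), ([240.7, 265.0], [3, 6, 12])]
c7 top [([271.8, 181.8], [6, 8, 24]), ([285.6, 180.0], [18, 5, 32]), ([314.3, 181.0], [19, 7, 30]), ([289.8, 188.2], [6, 9, 20]), ([300.0, 192.4], [10, 8, 20]), ([311.4, 200.6], [14, 15, 151]), ([342.2, 222.0], [16, 24, 244]), ([326.3, 254.4], [13, 11, 45])]
c7 side [([244.5, 163.2], [10, 3, 10]), ([331.1, 222.9], [9, 6, 36])]
[626. -52.  60.] [ 556. -159.   60.]
[613. -51. 120.] [ 545. -154.  120.]
[603. -51. 160.] [ 538. -151.  160.]
```

Two bulbs are in the crock, in one blob at top px (342,222). The third, at (311,201), seems wedged under the edge of the press plate. I back off slightly and shift sideways, away from the plate.

Emit:
arm_command(steps=[-0.004, 0.003, -0.004, 0, -0.004, 0.004, -0.004, 0, -0.002, 0.004, -0.002, 0, 0, 0.003, 0, 0, 0, 0, 0, 0])

```text
clock: 15.42
position: [566.2, 43.5, 246.9]
ee_rot: [-0.662, 0.75, 0.0, -0.0]
contact_force: [-0.3, 0.6, -1.8]
gripper_width: 17.9
grasp_force: 10.9
```

```bash
python3 look.py pics/c8.png
```

```text
t 15.425 p [566.2  43.5 246.9] F [-0.3  0.6 -1.8] yaw y 172.8 tilt 0.03
[0.21050165 0.18920224 0.02307726] 10.91070368885994
[([281.1, 193.2], 179), ([299.4, 190.7], 10), ([345.8, 217.0], 93), ([322.7, 218.1], 26), ([340.0, 227.9], 108)]
[]
```

Emit:
arm_command(steps=[-0.004, 0, -0.004, 0, -0.006, 0, -0.006, 0, -0.006, 0, -0.006, 0, 0, 0, 0, 0])

```text
clock: 16.02
position: [569.1, 60.1, 263.6]
ee_rot: [-0.662, 0.75, -0.0, 0.001]
contact_force: [0.7, -0.2, -3.6]
gripper_width: 18.0
grasp_force: 11.1
```

```bash
python3 look.py pics/c9.png; python3 - <<'E'
from h import *
for p in [(345.8,217),(340,228),(322.7,218)]: print(plane("top",p,43).round(),plane("top",p,100).round())
E
```

```text
t 16.025 p [569.1  60.1 263.6] F [ 0.7 -0.2 -3.6] yaw y 172.9 tilt 0.1
[ 0.12244138  0.00241451 -0.00768947] 11.125562936067581
[([280.7, 193.2], 173), ([324.4, 217.1], 76), ([345.9, 217.0], 93), ([340.2, 227.9], 111)]
[([336.3, 221.2], 19)]
[ 576. -169.   43.] [ 565. -165.  100.]
[ 538. -150.   43.] [ 528. -146.  100.]
[571. -91.  43.] [560. -89. 100.]
```

All three bulbs are in the crock: they cast to (576,-169), (538,-150) and about (573,-97) against the centre (578,-120). I lift the tray clear, carry it back to its old place and settle it there.

Emit:
arm_command(steps=[-0.004, 0, -0.012, 0, -0.004, 0, -0.012, 0, -0.004, 0, -0.012, 0, -0.006, 0, -0.012, 0, -0.012, 0.004, 0, 0, -0.018, 0.004, 0, 0, -0.02, 0.004, 0, 0, -0.02, 0.004, 0, 0, -0.02, 0.004, 0, 0, -0.02, 0.004, 0, 0, -0.02, 0.004, 0, 0, -0.02, 0.004, 0, 0, -0.02, 0.004, 0, 0, -0.02, 0.004, 0, 0, -0.015, 0.004, 0, 0, -0.01, 0.002, 0, 0, 0, 0, 0, 0], grip=0.0175)

```text
clock: 18.25
position: [551.9, 296.9, 310.6]
ee_rot: [-0.662, 0.75, -0.0, -0.0]
contact_force: [0.8, 0.1, -2.3]
gripper_width: 18.0
grasp_force: 14.1
```

```bash
python3 look.py pics/c10.png; python3 - <<'E'
from h import *
# tray extent now: compare with empty scene picture
b=get_image("top")[:,:,::-1].astype(int);cv2.imwrite("pics/t10.png",b.astype(np.uint8))
a=get_image("side")[:,:,::-1];cv2.imwrite("pics/s10.png",a)
m=((b.min(2)>110)&(abs(b[...,2]-b[...,0])<40)).astype(np.uint8);k=np.zeros_like(m);k[195:260,190:300]=m[195:260,190:300]
for c in cv2.findContours(k,0,2)[0]:
    if cv2.contourArea(c)>40: print(cv2.minAreaRect(c),cv2.contourArea(c))
E
```

```text
t 18.25 p [551.9 296.9 310.6] F [ 0.8  0.1 -2.3] yaw y 172.9 tilt 0.01
[ 0.06284483 -0.07124888 -0.00420838] 14.101427346467972
[([283.6, 193.0], 218), ([324.5, 216.6], 74), ([342.7, 222.8], 216)]
[([331.9, 222.2], 67)]
((220.52940368652344, 207.61764526367188), (19.95760154724121, 22.235374450683594), 12.52880859375) 316.0
((277.5, 196.5), (3.0, 37.0), 90.0) 68.0
```

Emit:
arm_command(steps=[0.01, 0, 0.006, 0, 0.018, 0, 0.012, 0, 0.022, 0, 0.014, 0, 0.022, 0, 0.014, 0, 0.022, 0, 0.014, 0, 0.022, 0, 0.014, 0, 0.02, 0, 0.01, 0, 0.016, 0, 0.005, 0, 0.008, 0, 0.003, 0, 0, 0, 0, 0, 0, 0, 0, 0])

```text
clock: 19.82
position: [532.5, 138.1, 219.2]
ee_rot: [-0.662, 0.75, -0.0, 0.001]
contact_force: [-0.0, -0.1, -3.0]
gripper_width: 18.0
grasp_force: 14.1
```

Emit:
arm_command(steps=[0, 0, 0.005, 0, 0, 0, 0.005, 0, 0, 0, 0.005, 0])

```text
clock: 20.2
position: [531.9, 137.7, 203.2]
ee_rot: [-0.662, 0.75, 0.0, -0.0]
contact_force: [1.1, 0.1, -2.7]
gripper_width: 18.0
grasp_force: 14.1
```

```bash
python3 - <<'E'
from h import *
togo();s=read_state();print(s["wrist_torque"],plane("side",(234,249),100),plane("side",(234,249),10))
E
```

```text
t 20.2 p [531.9 137.7 203.2] F [ 1.1  0.1 -2.7] yaw y 172.9 tilt 0.03
[ 0.1595549  -0.03088722 -0.03231605] [731.00358017 216.61652262 100.        ] [820.8782646  125.56343335  10.        ]
```

Emit:
arm_command(steps=[-0.001, 0, 0.004, 0, -0.001, 0, 0.004, 0])

```text
clock: 20.45
position: [532.4, 139.6, 195.5]
ee_rot: [-0.662, 0.75, -0.0, -0.0]
contact_force: [-0.0, 0.5, -2.8]
gripper_width: 18.0
grasp_force: 14.1
```

Emit:
arm_command(steps=[-0.002, 0, 0.004, 0, -0.002, 0, 0.004, 0])

```text
clock: 20.7
position: [532.9, 143.6, 187.6]
ee_rot: [-0.662, 0.75, -0.0, 0.0]
contact_force: [0.3, -0.7, -2.7]
gripper_width: 17.5
grasp_force: 14.1
```

Emit:
arm_command(steps=[-0.002, 0, 0.004, 0, -0.002, 0, 0.004, 0])

```text
clock: 20.95
position: [533.4, 147.6, 179.6]
ee_rot: [-0.662, 0.75, -0.0, 0.0]
contact_force: [-0.0, -0.5, -1.8]
gripper_width: 17.7
grasp_force: 14.1
```

Emit:
arm_command(steps=[-0.005, 0, 0.005, 0, -0.008, 0, 0.006, 0, -0.008, 0, 0.006, 0])

```text
clock: 21.32
position: [537.7, 170.8, 165.7]
ee_rot: [-0.662, 0.75, -0.0, 0.003]
contact_force: [-2.4, 6.0, 10.8]
gripper_width: 17.7
grasp_force: 19.2
```

Emit:
arm_command(steps=[-0.008, 0, 0.006, 0, -0.008, 0, 0.006, 0, -0.008, 0, 0.007, 0])

```text
clock: 21.7
position: [541.2, 195.2, 146.6]
ee_rot: [-0.662, 0.75, -0.0, 0.004]
contact_force: [-1.4, 4.6, 7.3]
gripper_width: 17.9
grasp_force: 18.7
```

Emit:
arm_command(steps=[-0.008, 0, 0.008, 0, -0.008, 0, 0.008, 0, -0.008, 0, 0.009, 0])

```text
clock: 22.08
position: [542.9, 217.2, 119.2]
ee_rot: [-0.662, 0.75, -0.0, 0.001]
contact_force: [1.3, 2.6, 1.5]
gripper_width: 17.4
grasp_force: 13.3
```

The lip is on the worktop and the tray is pivoting back to level, so I carry on down.

Emit:
arm_command(steps=[-0.006, 0, 0.008, 0, -0.006, 0, 0.008, 0, -0.005, 0, 0.008, 0, -0.005, 0, 0.008, 0, -0.005, 0, 0.01, 0, -0.004, 0, 0.01, 0])

```text
clock: 22.82
position: [545.7, 246.8, 65.9]
ee_rot: [-0.662, 0.75, 0.0, -0.0]
contact_force: [0.5, 2.1, 0.4]
gripper_width: 17.4
grasp_force: 12.9
```

Emit:
arm_command(steps=[-0.004, 0, 0.01, 0, -0.003, 0, 0.01, 0, -0.003, 0, 0.01, 0, -0.002, 0, 0.01, 0, -0.001, 0, 0.008, 0])

```text
clock: 23.45
position: [547.2, 259.5, 18.0]
ee_rot: [-0.662, 0.75, 0.0, -0.0]
contact_force: [0.4, 1.6, -0.6]
gripper_width: 17.8
grasp_force: 12.7
```

Emit:
arm_command(steps=[0, 0, 0.003, 0, 0, 0, 0.002, 0])

```text
clock: 23.7
position: [547.6, 260.4, 14.9]
ee_rot: [-0.662, 0.75, 0.0, 0.001]
contact_force: [-3.2, 4.3, 7.4]
gripper_width: 17.6
grasp_force: 13.8
```

Emit:
arm_command(steps=[0, 0, 0.002, 0, 0, 0, 0.002, 0])

```text
clock: 23.95
position: [548.1, 261.2, 11.5]
ee_rot: [-0.662, 0.75, 0.0, 0.002]
contact_force: [-3.4, 5.6, 7.2]
gripper_width: 18.0
grasp_force: 14.2
```

Emit:
arm_command(steps=[0, 0, 0, 0, 0, 0, 0, 0, 0, 0, 0, 0, 0, 0, 0, 0], grip=0.05)

```text
clock: 24.45
position: [547.3, 259.2, 9.6]
ee_rot: [-0.661, 0.75, -0.0, -0.0]
contact_force: [0.9, -0.3, 0.3]
gripper_width: 50.1
grasp_force: 0.0
```

Emit:
arm_command(steps=[0, 0, -0.01, 0, 0, 0, -0.02, 0, 0, 0, -0.03, 0, 0, 0, -0.05, 0, 0, 0, -0.05, 0, 0, 0, -0.05, 0, -0.03, 0, -0.05, 0, -0.05, 0, -0.05, 0, 0, 0, 0, 0])

```text
clock: 25.58
position: [557.8, 336.2, 318.8]
ee_rot: [-0.663, 0.749, -0.0, 0.005]
contact_force: [-0.3, -1.1, 0.1]
gripper_width: 49.5
grasp_force: 0.0
```

```bash
python3 look.py pics/c11.png; python3 - <<'E'
from h import *
np.set_printoptions(precision=1,suppress=True)
b=get_image("top")[:,:,::-1].astype(int);cv2.imwrite("pics/t11.png",b.astype(np.uint8))
a=get_image("side")[:,:,::-1].astype(int);cv2.imwrite("pics/s11.png",a.astype(np.uint8))
for f,n,reg in ((b,"top",(200,310,195,265)),(a,"side",(240,330,230,310))):
    g=f[...,1];x0,x1,y0,y1=reg
    m=((g>125)&(abs(f[...,2]-f[...,0])<40)).astype(np.uint8);k=np.zeros_like(m);k[y0:y1,x0:x1]=m[y0:y1,x0:x1]
    for c in cv2.findContours(k,0,2)[0]:
        if cv2.contourArea(c)>80:
            R=cv2.minAreaRect(c);print(n,R,cv2.contourArea(c),[plane(n,p,15)[:2] for p in cv2.boxPoints(R)])
# lever grip: dark px
for nm,n,reg,th in (("top0","top",(322,345,190,228),60),("t11","top",(322,345,190,228),60)):
    w=cv2.imread(f"pics/{nm}.png").max(2);x0,x1,y0,y1=reg;k=np.zeros(w.shape,np.uint8);k[y0:y1,x0:x1]=w[y0:y1,x0:x1]<th
    c=max(cv2.findContours(k,0,2)[0],key=cv2.contourArea);print(nm,cv2.boxPoints(cv2.minAreaRect(c)))
for nm in("side0","s11"):
    w=cv2.imread(f"pics/{nm}.png").max(2);k=np.zeros(w.shape,np.uint8);k[150:182,315:352]=w[150:182,315:352]<50
    for c in cv2.findContours(k,0,2)[0]:
        if cv2.contourArea(c)>15: print(nm,cv2.boxPoints(cv2.minAreaRect(c)))
E
```

```text
t 25.575 p [557.8 336.2 318.8] F [-0.3 -1.1  0.1] yaw y 173.0 tilt 0.55
[-0.06328276  0.02153926  0.01863525] 0.0
[([283.9, 193.0], 223), ([324.5, 216.5], 75), ([342.7, 222.7], 220)]
[([331.8, 222.1], 71)]
top ((256.310791015625, 229.13514709472656), (48.6620979309082, 36.00337600708008), 9.462322235107422) 1429.5 [array([484.9, 224.5]), array([608.6, 211. ]), array([583.3,  44. ]), array([460.4,  60.4])]
top ((306.5, 220.5), (39.0, 5.0), 90.0) 94.0 [array([635.4, -26.6]), array([635.7, -43.9]), array([499.3, -46.2]), array([499. , -29.2])]
side ((298.3490295410156, 269.4717102050781), (24.99962043762207, 54.806861877441406), 74.05460357666016) 846.5 [array([655.5, 144.7]), array([541.2, -14.9]), array([459.7,  89.1]), array([568.7, 229.7])]
side ((319.0, 240.5), (21.0, 20.0), 90.0) 268.5 [array([ 644.1, -105.4]), array([ 576.4, -142.8]), array([514.2, -22.5]), array([576.2,  11.7])]
side ((272.0773010253906, 245.66973876953125), (15.295598983764648, 67.55016326904297), 63.019771575927734) 192.5 [array([782.1, 146.6]), array([ 703.4, -126.1]), array([630.5, -57. ]), array([713.7, 193.7])]
top0 [[327.2 222.6]
 [330.6 198.5]
 [337.8 199.5]
 [334.3 223.6]]
t11 [[328.4 222.5]
 [331.8 198.4]
 [337.8 199.3]
 [334.4 223.3]]
side0 [[327.5 170.5]
 [344.  154. ]
 [348.5 158.5]
 [332.  175. ]]
s11 [[333.8 165.3]
 [341.2 155.4]
 [346.3 159.2]
 [338.9 169.2]]
```

```bash
python3 - <<'E'
from h import *
np.set_printoptions(precision=1,suppress=True)
m,e=tri((332.6,211),(338,164.5));print(m,e)
print(tri((330.8,222.5),(346,156.5)),tri((334.4,199),(330,172.5)))
C=np.array([578,-120.])
for az in (-8,-10,-12,-14):
    d=np.array([np.cos(np.radians(az)),np.sin(np.radians(az))]);A=C+120*d
    for th in (46,50,54):
        g=lambda r:np.r_[A-r*np.cos(np.radians(th))*d,125+r*np.sin(np.radians(th))]
        print(az,th,A,g(245),proj("top",g(245)),proj("side",g(245)),"tip",proj("top",g(300)),proj("side",g(300)))
E
```

```text
[ 536.2 -111.7  309.3] 8.340693955747865
(array([ 500.4, -103.7,  346.9]), np.float64(0.9154667038484252)) (array([ 575.5, -120.6,  269.1]), np.float64(17.90465672940664))
-8 46 [ 696.8 -136.7] [ 528.3 -113.   301.2] [333.4 215.8] [339.  166.8] tip [332.2 226.7] [349.1 158.4]
-8 50 [ 696.8 -136.7] [ 540.9 -114.8  312.7] [334.3 210.5] [336.  162.7] tip [333.3 220.2] [345.2 153.3]
-8 54 [ 696.8 -136.7] [ 554.2 -116.7  323.2] [335.2 205. ] [332.8 158.9] tip [334.5 213.2] [341.2 148.5]
-10 46 [ 696.2 -140.8] [ 528.6 -111.3  301.2] [332.8 215.7] [338.7 166.9] tip [331.1 226.6] [348.5 158.7]
-10 50 [ 696.2 -140.8] [ 541.1 -113.5  312.7] [333.8 210.5] [335.7 162.9] tip [332.4 220. ] [344.8 153.5]
-10 54 [ 696.2 -140.8] [ 554.4 -115.8  323.2] [334.9 205. ] [332.6 159. ] tip [333.8 213.1] [340.8 148.7]
-12 46 [ 695.4 -144.9] [ 528.9 -109.6  301.2] [332.2 215.5] [338.4 167.1] tip [329.9 226.3] [348.  158.9]
-12 50 [ 695.4 -144.9] [ 541.3 -112.2  312.7] [333.4 210.4] [335.5 163. ] tip [331.4 219.8] [344.3 153.7]
-12 54 [ 695.4 -144.9] [ 554.5 -115.   323.2] [334.6 204.9] [332.5 159.1] tip [333.  212.9] [340.5 148.8]
-14 46 [ 694.4 -149. ] [ 529.3 -107.9  301.2] [331.6 215.4] [338.1 167.2] tip [328.8 226. ] [347.4 159.2]
-14 50 [ 694.4 -149. ] [ 541.6 -110.9  312.7] [332.9 210.2] [335.3 163.1] tip [330.5 219.6] [343.9 154. ]
-14 54 [ 694.4 -149. ] [ 554.7 -114.2  323.2] [334.3 204.8] [332.3 159.1] tip [332.3 212.7] [340.1 149. ]
```

The tray lies flat: its top-view rectangle is 48.7×36 px now against 49.6×35.5 px at the start, and it is released. The bulbs are still in the crock and the lever hasn't moved. I close the fingers and move over the grip.

Emit:
arm_command(steps=[0, 0, -0.03, 0.1, 0, 0, -0.04, 0, 0.02, -0.0036, -0.011, 0, 0.04, -0.0072, 0, 0, 0.04, -0.0072, 0, 0, 0.04, -0.0072, 0, 0, 0.04, -0.0072, 0, 0, 0.04, -0.0072, 0, 0, 0.04, -0.0072, 0, 0, 0.04, -0.0072, 0, 0, 0.04, -0.0072, 0, 0, 0.04, -0.0072, 0, 0, 0.04, -0.0072, 0, 0, 0.02, -0.0036, 0, 0, 0, 0, 0, 0], grip=0.0)

```text
clock: 27.65
position: [534.2, -115.3, 393.6]
ee_rot: [-0.622, 0.783, 0.001, -0.001]
contact_force: [0.3, 0.6, -0.4]
gripper_width: 0.0
grasp_force: 0.0
```

```bash
python3 - <<'E'
from h import *
togo((537,-111,345),(537,-111,328))
E
```

```text
t 27.65 p [ 534.2 -115.3  393.6] F [ 0.3  0.6 -0.4] yaw y 166.9 tilt 0.17
-> (537, -111, 345) [-4.9 -1.9 48.5]
-> (537, -111, 328) [-0.  -0.1 17. ]
```

Emit:
arm_command(steps=[-0.004, -0.002, 0.02, 0, 0, 0, 0.02, 0, 0, 0, 0.01, 0, 0, 0, 0.005, 0, 0, 0, 0.004, 0])

```text
clock: 28.28
position: [538.7, -109.9, 336.3]
ee_rot: [-0.623, 0.782, -0.0, 0.0]
contact_force: [-0.0, 0.7, 0.2]
gripper_width: -0.3
grasp_force: 0.0
```

Emit:
arm_command(steps=[0, 0, 0.004, 0])

```text
clock: 28.4
position: [538.8, -109.9, 332.4]
ee_rot: [-0.623, 0.782, -0.0, 0.0]
contact_force: [-0.0, 0.2, -0.2]
gripper_width: 0.2
grasp_force: 0.1
```

Emit:
arm_command(steps=[0, 0, 0.004, 0])

```text
clock: 28.52
position: [538.7, -109.9, 328.2]
ee_rot: [-0.623, 0.782, -0.0, 0.0]
contact_force: [-0.6, -0.8, -0.1]
gripper_width: 0.0
grasp_force: 0.1
```

Emit:
arm_command(steps=[0, 0, 0.004, 0])

```text
clock: 28.65
position: [538.6, -110.0, 324.0]
ee_rot: [-0.623, 0.782, -0.0, 0.0]
contact_force: [0.1, 0.2, 0.6]
gripper_width: 0.2
grasp_force: 0.1
```

Emit:
arm_command(steps=[0, 0.001, 0.005, 0, 0, 0.003, 0.005, 0])

```text
clock: 28.9
position: [534.6, -109.1, 313.6]
ee_rot: [-0.623, 0.782, 0.0, -0.0]
contact_force: [0.2, -0.6, 0.7]
gripper_width: 0.0
grasp_force: 0.2
```

Emit:
arm_command(steps=[0, 0.005, 0.005, 0, 0, 0.005, 0.005, 0])

```text
clock: 29.15
position: [524.6, -106.8, 303.7]
ee_rot: [-0.623, 0.782, -0.0, 0.0]
contact_force: [1.0, 0.2, 1.0]
gripper_width: 0.2
grasp_force: 0.3
```

```bash
python3 - <<'E'
from h import *
a=get_image("side")[:,:,::-1];b=get_image("top")[:,:,::-1]
cv2.imwrite("pics/s12.png",a);cv2.imwrite("pics/t12.png",b)
togo();print(read_state()["wrist_torque"])
s=read_state()["position"];print(proj("top",s),proj("side",s))
E
```

```text
t 29.25 p [ 524.  -106.7  303.5] F [-0.2  0.3  0.6] yaw y 167.1 tilt 0.07
[ 0.03632004 -0.02327837 -0.01884881]
[331.16064018 217.10727007] [339.34572211 167.06661418]
```

```bash
python3 - <<'E'
from h import *
np.set_printoptions(precision=1,suppress=True)
A=np.array([695,-147]);d=np.array([.974,-.225])
for th in (48,42):
    t=np.radians(th);g=np.r_[A-302*np.cos(t)*d,125+302*np.sin(t)];print(th,proj("top",g),proj("side",g))
for n in ("t11","t12"):
    w=cv2.imread(f"pics/{n}.png").max(2);print(n);print(w[216:240:2,322:344:2])
for n in ("s11","s12"):
    w=cv2.imread(f"pics/{n}.png").max(2);print(n);print(w[150:174:2,334:360:2])
E
```

```text
48 [330.1 223.3] [346.2 156.1]
42 [327.8 232.7] [351.4 164.3]
t11
[[196 230 229 116  51  51  50  68 114 165 210]
 [215 236 217  88  58  61  52  70 113 165 220]
 [189 224 220 101  56  59  57  82 110 131 184]
 [133 160 191 108  56  53  64 111 166 177 157]
 [114 112 116 107  86  80 100 146 201 220 192]
 [113 116 117 115 117 113 123 192 222 216 215]
 [ 98 111 114 116 114 114 152 221 236 233 228]
 [ 77  83 101 112 114 115 158 222 234 236 229]
 [150  97  84  82  86  96 128 211 234 215 202]
 [224 215 176 149 131 117 121 168 202 210 222]
 [148 174 202 220 221 215 218 221 206 170 133]
 [125 128 134 139 139 138 136 133 125 119 145]]
t12
[[ 73  56  62  66  69  67  71  71  69  70  66]
 [114  86  55  60  66  71  66  62  63  57  57]
 [113 119  73  52  55  63  54  54  53  62  90]
 [ 85  91  64  65  60  56  53  94 119 122 115]
 [ 77  73  66  95  99  64  75 135 180 195 177]
 [ 74 103 119 116 110  75  94 183 216 208 202]
 [ 71  68  86 112 108 119 131 213 230 226 221]
 [ 75  79 116 132  96  65 138 216 229 229 223]
 [101  85 131 162 122  75 114 204 228 208 189]
 [144 139 120 104  91  99 115 163 194 202 
[... 573 characters left out ...]
 77 80 75 77 74 76 78 78 79 76 74]]
s12
[[ 43  37  43  38  43  39  38  42  45  38  50  63  69]
 [ 42  43  45  40  40  43  41  43  46  48  63  67  68]
 [ 53  42  40  43  47  45  47  41  49  64  69  70  69]
 [ 67  52  52  49  46  48  43  51  65  68  68  70  70]
 [ 70  70  80  75  42  50  62  71  71  72  68  72  68]
 [ 67  67  83  88  52  51  68  68  70  70  64  70  72]
 [ 72  63  89 101  52  55  71  67  68  68  71  72  74]
 [ 75  75  94 107  51  54  63  55  57  58  68  71  75]
 [ 71  81  96 104  56  47  49  53  55  56  69  72  73]
 [ 72  71  74  86  61  48  47  48  52  56  69  71  73]
 [ 75  73  63  57  49  50  48  50  52  67  74  73  73]
 [ 74  61  50  52  52  47  50  56  70  74  72  73  75]]
```

The dark grip tip moved to side px (350,166), which matches a lever angle of about 42°. So the fingertips are bearing on it. I follow the arc.

Emit:
arm_command(steps=[0, 0.004, 0.005, 0, 0, 0.004, 0.005, 0, 0, 0.004, 0.0055, 0, 0, 0.0038, 0.0055, 0, 0, 0.0035, 0.0055, 0, 0, 0.0033, 0.0055, 0, 0, 0.0033, 0.0055, 0, 0, 0.003, 0.0055, 0])

```text
clock: 30.25
position: [496.5, -100.4, 260.8]
ee_rot: [-0.623, 0.782, -0.0, -0.0]
contact_force: [-0.7, -0.1, 3.4]
gripper_width: 0.3
grasp_force: 1.4
```

Emit:
arm_command(steps=[0, 0.003, 0.0057, 0, 0, 0.003, 0.0057, 0, 0, 0.0028, 0.0057, 0])

```text
clock: 30.62
position: [489.2, -98.9, 246.4]
ee_rot: [-0.624, 0.782, -0.002, 0.001]
contact_force: [-2.6, 0.7, 15.9]
gripper_width: -0.0
grasp_force: 6.2
```

Emit:
arm_command(steps=[0, 0.0028, 0.0058, 0])

```text
clock: 30.75
position: [487.2, -98.4, 242.2]
ee_rot: [-0.624, 0.781, -0.003, 0.002]
contact_force: [-3.7, 2.2, 20.9]
gripper_width: 0.1
grasp_force: 8.6
```

```bash
cat > lv.py <<'E'
from h import *
from scipy.optimize import brentq
s=read_state();p=np.array(s["position"]);A=np.array([695,-147]);d=np.array([.974,-.225])
u=(A-p[:2])@d;n=(A-p[:2])@[.225,.974]
f=lambda t:125+u*np.tan(t)+12.5/np.cos(t)-p[2]
t=brentq(f,-.5,1.2);print("t",s["clock"],"p",p.round(1),"u",u.round(1),"lat",n.round(1),"phi",t.round(3),"deg",np.degrees(t).round(1),"r",(u/np.cos(t)).round(1),"F",np.round(s["contact_force"],1),"gf",round(s["grasp_force"],2))
E
python3 lv.py
```

```text
Traceback (most recent call last):
  File "lv.py", line 6, in <module>
    t=brentq(f,-.5,1.2);print("t",s["clock"],"p",p.round(1),"u",u.round(1),"lat",n.round(1),"phi",t.round(3),"deg",np.degrees(t).round(1),"r",(u/np.cos(t)).round(1),"F",np.round(s["contact_force"],1),"gf",round(s["grasp_force"],2))
                                                                                                  ^^^^^^^
AttributeError: 'float' object has no attribute 'round'
```

Emit:
arm_command(steps=[0, 0, 0, 0, 0, 0, 0, 0])

```text
clock: 31.0
position: [485.2, -97.8, 238.0]
ee_rot: [-0.623, 0.782, 0.0, 0.0]
contact_force: [0.2, -0.5, 1.1]
gripper_width: -0.2
grasp_force: 0.8
```

```bash
sed -i 's/t=brentq(f,-.5,1.2)/t=np.float64(brentq(f,-.5,1.2))/' lv.py; python3 lv.py; python3 - <<'E'
from h import *
np.set_printoptions(precision=1,suppress=True)
print(read_state()["wrist_torque"])
a=get_image("side")[:,:,::-1];b=get_image("top")[:,:,::-1]
cv2.imwrite("pics/s13.png",a);cv2.imwrite("pics/t13.png",b)
A=np.array([695,-147]);d=np.array([.974,-.225])
for th in (32,28,24,20):
    t=np.radians(th);g=np.r_[A-302*np.cos(t)*d,125+302*np.sin(t)];print(th,proj("top",g),proj("side",g))
w=cv2.cvtColor(a,6);print(w[168:210:2,340:376:2])
E
```

```text
t 31.0 p [485.2 -97.8 238. ] u 215.4 lat -0.7 phi 0.432 deg 24.7 r 237.1 F [ 0.2 -0.5  1.1] gf 0.82
[-0.1  0.   0.1]
32 [324.5 245.9] [358.6 178.8]
28 [323.3 250.4] [360.9 184.8]
24 [322.4 254.3] [362.9 190.9]
20 [321.5 257.7] [364.5 196.9]
[[ 49  48  52  51  47  48  50  50  58  68  70  73  96  82  68  69  69  71]
 [ 52  57  51  53  50  51  51  50  58  66  60  54  68  72  68  73  69  71]
 [ 59  54  54  51  54  57  55  56  60  59  54  54  65  71  74  75  71  72]
 [ 65  56  55  57  52  55  54  56  57  53  55  66  69  71  73  73  75  74]
 [ 73  66  59  53  55  54  54  54  56  56  65  73  72  68  72  72  69  72]
 [ 72  72  67  63  61  57  53  55  59  64  71  73  72  71  72  73  70  72]
 [ 72  72  69  75  76  63  55  64  72  73  73  73  71  71  71  72  72  68]
 [ 74  72  68  80  88  70  53  68  69  71  73  73  70  73  72  70  70  70]
 [ 71  70  72  82  96  73  54  68  75  71  70  69  70  72  69  71  72  72]
 [ 75  70  72  90 100  70  53  68  69  69  67  69  72  73  73  72  69  70]
 [ 69  73  71  82  97  76  53  60  57  50  56  61  71  69  68  68  70  72]
 [ 63  58  51  49  64  56  47  45  48  47  55  50  58  70  67  71  67  68]
 [ 42  45  42  45  43  42  41  41  38  38  40  43  59  68  65  69  70  67]
 [ 41  41  46  45  39  41  42  39  42  42  50  55  67  69  72  71  69  73]
 [104 117 124 105  69  65  66  68  68  74  76  75  73  76  68  78 101 120]
 [170 183 186 145  84  79  82  81  79  79  80  82  83  83  89 114 147 159]
 [136 152 157 125  80  80  79  80  79  82  83  86  87  89 100 132 157 167]
 [134 129 108  84  82  84  80  82  80  80  85  89  92  89  94 126 148 154]
 [110  89  71  82  83  84  84  80  84  87  87  92  95  95  87 108 130 141]
 [ 89  79  82  85  86  82  85  85  91  93  91  94  98  87  77  88 106 122]
 [145 116  90  84  85  85  85  87  88  94  98  97  95  75  63  69  80  90]]
```

The force climbed to 21 N and then dropped to 1.1 N: that is one click, at about 25°. To be sure it was the first, I check the pawl carrier's setting from the brass pawl in the first pictures.

```bash
python3 - <<'E'
from h import *
np.set_printoptions(precision=1,suppress=True)
def br(n,reg):
    w=cv2.imread(f"pics/{n}.png").astype(int);b,g,r=w[...,0],w[...,1],w[...,2];x0,x1,y0,y1=reg
    k=np.zeros(b.shape,np.uint8);k[y0:y1,x0:x1]=((r-b>40)&(g-b>15))[y0:y1,x0:x1]
    n_,l,st,c=cv2.connectedComponentsWithStats(k);out=[(c[i].round(1),st[i].tolist()) for i in range(1,n_) if st[i,4]>2];print(n,out);return out
for n in("top0","t11","t13"):br(n,(318,352,155,190))
for n in("side0","s11","s13"):br(n,(275,312,165,215))
A=np.array([695,-147,125.]);d=np.array([.974,-.225,0])
print("axle",proj("top",A),proj("side",A),"left +30",proj("top",A+[6.7,29,0]),proj("side",A+[6.7,29,0]))
w=cv2.imread("pics/side0.png");print("side dark/bright");print(cv2.cvtColor(w,6)[172:206:2,280:320:2])
E
```

```text
top0 []
t11 []
t13 []
side0 [(array([290.6, 182. ]), [286, 179, 10, 7, 21])]
s11 [(array([275.3, 165.3]), [275, 165, 2, 2, 3]), (array([290.6, 182. ]), [286, 179, 10, 7, 22])]
s13 [(array([290.6, 182. ]), [286, 179, 10, 7, 22])]
axle [341.  176.2] [302.7 197.4] left +30 [332.1 174.1] [297.3 200.2]
side dark/bright
[[ 66  72  68  67  67  62  68  57  62  68  70  68  67  69  67  71  67  69
   69  76]
 [ 67  69  69  70  70  73  69  66  60  71  68  68  69  69  72  72  70  69
   71  80]
 [ 79  78  76  73  75  71  68  65  69  70  69  67  70  70  66  70  70  70
   69  74]
 [ 91  90  92 104  95  87  79  70  72  71  74  67  71  74  70  71  71  68
   73  86]
 [ 93  94  99 129 133 104  96  90  86  81  81  74  77  77  77  72  72  68
   84 100]
 [106 103  96 107 147 129 120 111  96  92  90  90  92  84  81  74  75  73
   92  99]
 [117 114 119 110 139 121 107 120 112  91  89  92  88  86  87  86  91  90
   96 102]
 [ 58  69  90  96 120 132  81  79  87  75  85  90  87  85  88  92  99  94
   95 100]
 [ 52  50  57  62  88 136  95  68  61  64  94  98 107 106  95 102 102  93
   84  75]
 [ 53  43  46  60  69 122 123  71  62  68  90 106 108 123 108 102 100  93
   86  87]
 [ 48  47  51  51  64  94 140  93  69  91 129 115 104 105 100  93  96 117
  130 143]
 [ 48  41  40  48  52  75 130 118  68  79 123 134 108 100  96  75  59 103
  140 144]
 [ 41  44  45  52  52  56 104 138  80  73 101 126 103  97  95  57  75 116
  118  95]
 [ 51  50  43  40  57  64  74 129 118  77 100 115 104  93  97  65 100 102
   89  71]
 [ 53  63  43  32  38  49  50  77 106 107  95 109  93  99  93  65  89  78
   65  52]
 [ 36  49  49  27  35  37  42  46  75  93  95 105  92  95  78  42  49  41
   55 121]
 [ 34  46  44  35  19  42  43  37  66  89 101 106  92  92  79  30  19  48
  123 158]]
```

```bash
python3 - <<'E'
from h import *
np.set_printoptions(precision=1,suppress=True)
A=np.array([695,-147,125.]);d=np.array([.974,-.225,0]);l=np.array([.225,.974,0])
# arm bright ridge in side0, per row
w=cv2.cvtColor(cv2.imread("pics/side0.png"),6).astype(float);P=[]
for y in range(181,200):
    x0=int(288.5+(y-180)*.42);s=w[y,x0-3:x0+5];s=np.clip(s-s.min()-15,0,None);P.append(((np.arange(x0-3,x0+5)*s).sum()/s.sum(),y))
P=np.array(P);vx,vy,x,y=cv2.fitLine(P.astype(np.float32),2,0,.01,.01).ravel();print("ridge dir",np.degrees(np.arctan2(-vy,vx))%180,x,y)
for off in (25,40):
  O=A+off*l;o=proj("side",O);print(off,o)
  for a in (90,80,70,60,50,41.6,33,24,15):
    t=np.radians(a);v=proj("side",O+60*(np.cos(t)*d+np.sin(t)*np.array([0,0,1])))-o;print(a,np.degrees(np.arctan2(-v[1],v[0])).round(1),v,end=" ; ")
  print()
E
```

```text
ridge dir 113.24955 291.2347 190.0
25 [298.2 199.7]
90 91.6 [ -0.4 -14.1] ; 80 99.1 [ -2.4 -14.7] ; 70 105.9 [ -4.2 -14.8] ; 60 112.3 [ -6.  -14.5] ; 50 118.5 [ -7.5 -13.8] ; 41.6 123.7 [ -8.6 -12.8] ; 33 129.3 [ -9.5 -11.6] ; 24 135.5 [-10.2 -10. ] ; 15 142.4 [-10.7  -8.3] ; 
40 [295.4 201.1]
90 91.8 [ -0.5 -14.2] ; 80 99.3 [ -2.4 -14.8] ; 70 106.0 [ -4.3 -14.9] ; 60 112.3 [ -6.  -14.6] ; 50 118.5 [ -7.5 -13.9] ; 41.6 123.7 [ -8.6 -12.9] ; 33 129.2 [ -9.5 -11.7] ; 24 135.4 [-10.3 -10.1] ; 15 142.1 [-10.7  -8.3] ;
```

The arm of the carrier and the "near 0" starting angle fit this being click 1, so the next clicks should come near 17° and 8°. I go on more slowly, reading the force often.

Emit:
arm_command(steps=[0, 0.002, 0.0045, 0, 0, 0.002, 0.0045, 0, 0, 0.002, 0.0045, 0])

```text
clock: 31.48
position: [479.6, -96.5, 224.5]
ee_rot: [-0.623, 0.782, -0.0, -0.0]
contact_force: [-0.1, -0.5, 5.1]
gripper_width: 0.1
grasp_force: 2.1
```

Emit:
arm_command(steps=[0, 0.002, 0.004, 0])

```text
clock: 31.6
position: [478.3, -96.2, 221.1]
ee_rot: [-0.623, 0.782, -0.001, 0.001]
contact_force: [0.1, -1.4, 7.3]
gripper_width: -0.3
grasp_force: 3.1
```

Emit:
arm_command(steps=[0, 0.0015, 0.004, 0])

```text
clock: 31.72
position: [476.9, -95.9, 217.4]
ee_rot: [-0.623, 0.782, -0.001, 0.001]
contact_force: [-0.1, -2.0, 8.2]
gripper_width: 0.2
grasp_force: 3.6
```

Emit:
arm_command(steps=[0, 0.0015, 0.004, 0])

```text
clock: 31.85
position: [475.7, -95.7, 214.1]
ee_rot: [-0.624, 0.782, -0.002, 0.001]
contact_force: [-0.4, -0.5, 11.8]
gripper_width: -0.3
grasp_force: 5.2
```

Emit:
arm_command(steps=[0, 0.001, 0.003, 0])

```text
clock: 31.98
position: [474.9, -95.5, 211.7]
ee_rot: [-0.624, 0.782, -0.002, 0.001]
contact_force: [-1.7, -0.3, 13.4]
gripper_width: 0.1
grasp_force: 6.0
```

Emit:
arm_command(steps=[0, 0.001, 0.003, 0])

```text
clock: 32.1
position: [474.1, -95.4, 209.3]
ee_rot: [-0.624, 0.782, -0.002, 0.001]
contact_force: [-3.4, -0.3, 16.2]
gripper_width: -0.3
grasp_force: 7.2
```

Emit:
arm_command(steps=[0, 0.001, 0.002, 0])

```text
clock: 32.22
position: [473.6, -95.2, 207.8]
ee_rot: [-0.624, 0.782, -0.003, 0.002]
contact_force: [-2.6, -0.9, 15.2]
gripper_width: -0.1
grasp_force: 7.5
```

Emit:
arm_command(steps=[0, 0.001, 0.002, 0])

```text
clock: 32.35
position: [472.5, -94.5, 204.5]
ee_rot: [-0.624, 0.782, -0.002, 0.002]
contact_force: [2.0, -1.1, 0.4]
gripper_width: -0.0
grasp_force: 1.3
```

Emit:
arm_command(steps=[0, 0.0007, 0.002, 0])

```text
clock: 32.48
position: [471.0, -94.2, 200.8]
ee_rot: [-0.623, 0.782, -0.001, 0.001]
contact_force: [2.0, -0.6, 1.3]
gripper_width: -0.1
grasp_force: 1.3
```

Emit:
arm_command(steps=[0, 0.0005, 0.001, 0])

```text
clock: 32.6
position: [470.1, -94.1, 199.3]
ee_rot: [-0.623, 0.782, -0.0, 0.0]
contact_force: [2.3, 0.0, 1.6]
gripper_width: -0.1
grasp_force: 1.3
```

That was click 2, at a TCP height of about 206 mm and 35 mm below the first, as expected. Click 3 is due near 170 mm.

Emit:
arm_command(steps=[0, 0.001, 0.004, 0, 0, 0.001, 0.004, 0, 0, 0.0009, 0.004, 0])

```text
clock: 32.98
position: [467.1, -93.5, 187.6]
ee_rot: [-0.623, 0.782, -0.0, 0.0]
contact_force: [2.3, 1.0, 5.4]
gripper_width: 0.4
grasp_force: 3.0
```

Emit:
arm_command(steps=[0, 0.0008, 0.004, 0])

```text
clock: 33.1
position: [466.2, -93.3, 183.9]
ee_rot: [-0.623, 0.782, -0.0, 0.0]
contact_force: [1.2, -0.2, 7.0]
gripper_width: 0.0
grasp_force: 3.5
```

Emit:
arm_command(steps=[0, 0.0006, 0.003, 0])

```text
clock: 33.22
position: [465.7, -93.2, 181.2]
ee_rot: [-0.623, 0.782, -0.0, 0.0]
contact_force: [0.7, -0.0, 9.4]
gripper_width: 0.2
grasp_force: 4.4
```

Emit:
arm_command(steps=[0, 0.0006, 0.003, 0])

```text
clock: 33.35
position: [465.2, -93.1, 178.7]
ee_rot: [-0.623, 0.782, -0.001, 0.0]
contact_force: [-1.0, 1.7, 11.4]
gripper_width: 0.3
grasp_force: 5.6
```

Emit:
arm_command(steps=[0, 0.0005, 0.003, 0])

```text
clock: 33.48
position: [464.8, -93.0, 176.2]
ee_rot: [-0.624, 0.782, -0.001, 0.0]
contact_force: [-1.0, 2.4, 13.8]
gripper_width: 0.2
grasp_force: 6.8
```

Emit:
arm_command(steps=[0, 0.0004, 0.002, 0])

```text
clock: 33.6
position: [464.5, -92.9, 174.5]
ee_rot: [-0.624, 0.782, -0.001, 0.0]
contact_force: [-1.8, 2.1, 14.9]
gripper_width: 0.2
grasp_force: 7.3
```

Emit:
arm_command(steps=[0, 0.0004, 0.002, 0])

```text
clock: 33.72
position: [464.2, -92.9, 172.9]
ee_rot: [-0.624, 0.782, -0.001, 0.001]
contact_force: [-1.9, 2.6, 16.0]
gripper_width: -0.0
grasp_force: 8.0
```

Emit:
arm_command(steps=[0, 0.0003, 0.0015, 0])

```text
clock: 33.85
position: [464.0, -92.8, 171.6]
ee_rot: [-0.624, 0.782, -0.001, 0.001]
contact_force: [-3.3, 2.8, 17.7]
gripper_width: 0.0
grasp_force: 8.4
```

Emit:
arm_command(steps=[0, 0.0003, 0.0015, 0])

```text
clock: 33.98
position: [463.6, -92.6, 169.0]
ee_rot: [-0.623, 0.782, -0.001, 0.001]
contact_force: [2.3, -1.3, 2.6]
gripper_width: 0.1
grasp_force: 1.5
```

The push dropped from 17.7 to 2.6 N: that is click 3. I follow on a few mm, well short of click 4, so the hand keeps a steady push.

Emit:
arm_command(steps=[0, 0.0004, 0.003, 0, 0, 0.0004, 0.003, 0, 0, 0.0004, 0.003, 0, 0, 0.0003, 0.002, 0, 0, 0, 0, 0, 0, 0, 0, 0, 0, 0, 0, 0, 0, 0, 0, 0])

```text
clock: 34.98
position: [461.0, -92.3, 156.4]
ee_rot: [-0.623, 0.782, 0.0, -0.0]
contact_force: [2.3, 1.2, 1.7]
gripper_width: -0.1
grasp_force: 1.1
```

```bash
python3 lv.py; python3 look.py pics/c14.png
```

```text
t 34.975 p [461.  -92.3 156.4] u 240.2 lat -0.6 phi 0.078 deg 4.5 r 240.9 F [2.3 1.2 1.7] gf 1.09
t 34.975 p [461.  -92.3 156.4] F [2.3 1.2 1.7] yaw y 167.1 tilt 0.07
[ 0.02527037 -0.3564097   0.02077365] 1.0872957078390755
[([283.5, 192.9], 210), ([302.7, 235.3], 241), ([277.3, 234.4], 81)]
[]
```

Emit:
arm_command(steps=[0, 0.0003, 0.002, 0, 0, 0.0002, 0.002, 0, 0, 0, 0, 0, 0, 0, 0, 0, 0, 0, 0, 0, 0, 0, 0, 0, 0, 0, 0, 0, 0, 0, 0, 0])

```text
clock: 36.08
position: [460.8, -92.2, 152.5]
ee_rot: [-0.623, 0.782, 0.0, -0.0]
contact_force: [-0.6, 0.6, 3.8]
gripper_width: -0.1
grasp_force: 1.7
```

```bash
python3 lv.py
```

```text
t 36.075 p [460.8 -92.2 152.5] u 240.4 lat -0.6 phi 0.062 deg 3.6 r 240.9 F [-0.6  0.6  3.8] gf 1.72
```

The hand is bearing down steadily with 3.8 N, about 18 mm past click 3. I hand the job in.

```bash
python3 -c "
from bench import *
print(job_done())"
```

```text
the job is handed in; nothing more can be done
None
```

I've handed the job in: all three bulbs are in the crock, the tray is flat on the worktop, I felt three clicks, and the hand is still bearing down on the lever with about 4 N. One doubt remains: I didn't read the force over the first stretch of lever travel, so I took the first click I felt as click 1 because it fits the lever and pawl angles.

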